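Lock the filter cup up into the stand's bayonet collar

TASK

Fit the steel filter cup into the collar of the filtration stand from below: raise it by its handle so that its lugs go up through the gaps, then swing the handle round under the collar until it comes home against the stop and the stop's sprung pin stays pushed in, and let go so that it hangs level by its lugs. Do it gently, by feel: the stop is clamped at a different place every time, and neither the cup nor the collar may be forced. Leave the other things on the bench where they are.

Things in the scene. Friction and masses are not known exactly. Their poses are not given: they have to be found in the camera images.
- cup_rim (a point): Centre of the rim of the steel filter cup, the one with a straight black side handle (the plain mug has a loop handle and no lugs). About 0.2 kg, 66 mm tall (this point is 66 mm above its underside), 72.6 mm in diameter, rim bevelled. Stands on the bench at first. z up out of the cup; x from the cup's axis towards the handle.
- cup_grip (a point): Centre of the black grip of the cup's handle, an upright paddle 44 mm long (along x), 14 mm thick (along y), 32 mm tall, with a small foot under it that stands on the bench. It is 94 mm from the cup's axis along x, 35 mm below the rim, 31 mm above the cup's underside. Axes as the cup's. A steel neck 12 mm wide, 14 mm tall, centred 35 mm below the rim, joins it to the cup.
- cup_lug (a point): Underside of the lug above the handle, 38 mm from the cup's axis along x, 11 mm below the rim; axes as the cup's. The cup has three such lugs, 120 degrees apart, each 13 mm wide, 6 mm tall and reaching 43 mm from the axis.
- stand: Filtration stand, fixed: grey base plate 12 mm thick, steel rod 0.42 m tall behind, and an arm that carries an open collar of 102 mm outside diameter. Origin on the bench exactly under the collar's axis; z up; x points away from the robot at zero yaw.
- collar (a point): Centre of the collar's underside, 167 mm above the bench; axes as the stand's. The underside is that of three inner ledges 8 mm thick with a 76 mm bore; the collar's top is 42 mm above this point. With the lugs resting on the ledges the cup's rim is 19 mm above this point. Over 40 N between cup and stand (all their contacts added) is forcing.
- gap (a point): Centre of the lug gap on the robot's side, at the collar's underside, 42 mm from its axis, in the direction 150 degrees counter-clockwise (from above) from the stand's x. Three gaps, 30 degrees wide, 120 degrees apart, 92 mm across, a dark rib on the collar over each. The cup enters with its handle in this direction, then is swung counter-clockwise from above.
- press_ring (a joint): How far the sprung rubber pressure ring inside the collar is pushed up (m). The rising rim meets it when 15 mm above the collar's underside; it pushes back with 2 to 4 N over 9 mm and is then hard (rim at 24 mm). To turn, have the rim 20 to 23 mm above the collar's underside. When let go it clamps the lugs on the ledges.
- pin (a joint): How far the stop's sprung pin is pushed in (m): 0 free, standing 5 mm out of the stop; 0.005 with the cup's neck against the block; over 0.003 is home; takes 0.3 to 0.5 N. The stop is a dark block clamped below the collar's rim, 53 to 67 mm from its axis; it halts the neck 30 to 70 degrees past the entry direction, differing every time.
- bottle_a: Clear glass reagent jar, 56 mm diameter, 120 mm tall. Loose; origin at the centre of its underside. To be left alone.
- bottle_b: Amber glass reagent bottle, 52 mm diameter, 130 mm tall. Loose; origin at the centre of its underside. To be left alone.
- wash_bottle: White plastic wash bottle, 64 mm diameter, 150 mm tall. Loose; origin at the centre of its underside. To be left alone.
- beaker: Clear glass beaker, 70 mm diameter, 90 mm tall. Loose; origin at the centre of its underside. To be left alone.
- plain_mug: Plain steel mug with a loop handle, 72 mm diameter, 70 mm tall. Loose; origin at the centre of its underside. To be left alone.
- dish: White ceramic dish, 84 mm diameter, 22 mm tall. Loose; origin at the centre of its underside. To be left alone.
Things that resemble listed ones, but are neither listed nor needed, are in the scene too. What is shaped like the part that bears cup_rim but purple is not meant.

How it is judged:
By the outcome, as a careful person would: the job done as asked, in the order asked, and still so for the second after the job is handed in, with the robot touching nothing.
It also fails if it takes over 67 s, if anything falls off the work surface, if the arm or the gripper's body presses on something with over 40 N, if the wrist force passes 120 N, or if a joint passes its speed limit or range.

ROBOT

A 6-joint arm with a two-finger parallel gripper is mounted at the origin on the work surface. World frame = base frame: x ahead of the robot, y to its left, z up, the work surface at z = 0. Lengths are in m, angles in degrees, forces in N, time in s.
With the tool pointing down it reaches from about 0.375 to 0.9 m from the base axis. Payload 3.1 kg.
Tool frame: the origin (TCP) lies where the fingers leave the gripper's body, on its centre line; the fingertips stand bot.tips_ahead ahead of it and the grasp point (between the pads) lies 51 mm ahead of it (bot.tips_ahead is the distance from the TCP to the fingertips, in m); z points along the fingers, x is the direction in which the jaws open and shut, and the axes are right-handed (so a half turn about z gives the same grasp; the last joint's range is limited). The gripper opens to 87 mm and grips with 3 to 60 N. Pads are 19 mm wide; open, the fingers measure 117 mm over their backs; the gripper's body (75 mm by 190 mm) begins 51 mm behind the grasp point.
Start: joints at [54.632, 30.224, 82.088, -0, 67.689, -10.227], TCP at [0.265, 0.566, 0.292] pointing down, gripper open.
Joint ranges: [-176.69, 176.69], [-43.24, 126.21], [12.49, 139.97], [-82, 262], [0, 151.66], [-163.58, 163.58]. Speed limits (degrees/s): [159.86, 159.86, 180, 180, 180, 180].

INTERFACE

Orientations are given as a 3x3 rotation matrix whose columns are the frame's x, y, z axes.
In Python, from rig import bot, vision, nets gives the robot as it stands.
- The arm moves only by the tool play_rows, never from a script. Its argument "series" is a list of rows, each an object of numbers: "tx", "ty", "tz": the shift along the world's x, y, z as a fraction of full scale; "turn": the turn about the world's z as a fraction of full scale. A call has 1 to 10 rows; each row shifts and turns the commanded pose from where the row before left it; what a row does not reach is not made up. Full scale, the value 1, is 0.8 m for a shift and 60 degrees for a turn. A row lasts 1/10 s, in which the tool goes at most 50 mm and 8.59 degrees, less where a joint would pass 70% of its speed; a pose out of reach is approached as far as the arm can. A call with a number of a shift or a turn outside -1 to 1 is refused whole. A call with a gripper value outside its range is refused whole. "gripper" is the opening, from 0 (shut) to 1 (fully open), set as the call begins (left out, the last holds). The fingers move at their own pace and stop on an object; the grip force is fixed at half the most. Time passes only in rows, so rows that do not move let the fingers close. It gives the time, the measured TCP pose, the force and the opening at its end, in the units of the state.
- bot.read_state(): the state, without advancing time (a new reading comes with each control period).
- vision.capture(name): name is "side" or "top"; returns a dict with "pixels" (480x640x3 uint8, blue, green, red), "fx", "fy", "cx", "cy" (pixels), "extrinsics" (4x4, takes a point from camera to world coordinates). Camera axes: x right, y down, z forward; pixel columns grow to the right and rows downward; lengths in m; the calibration is good to about 2 mm. A picture is of the moment at which its call begins. There is no depth.
- bot.hand_in(): hands the job in, once; it reports no verdict.
Trained networks look in a picture, given as the dict that the camera call returned (one of the last four; its "shot" number tells which), for a name from the list of things; names that differ only in an ending like _2 or _b are one class to them, and where a whole thing is asked for, a point or a joint stands for the part that bears it (a point fixed in the world has none). Each returns a list of dicts, best first, with "confidence" (0 to 1); they miss things now and then, are a little off and sometimes report something else, mostly with a low value. They report only what shows in the picture. A call takes as long as a camera call. They do not tell look-alikes from the thing itself.
- nets.look_for(picture, query): "at" ([column, row] as shares, 0 to 1, of the picture: columns of its width, rows of its height, amid what is visible of it).
- nets.masks_of(picture, query): "region" (480x640 bool, what is visible of it) and "at" ([column, row] as shares, 0 to 1, of the picture: columns of its width, rows of its height, amid what is visible of it).
The state is a dict: "time_s": time; "joint_positions": joint angles; "qvel": joint speeds; "tau": joint torques, N m; "position": TCP position; "tcp_rot": TCP orientation; "force": force on the tool from outside, world axes, zero at the start; "moment": the same for the moment, N m; "opening": opening from 0.0 (shut) to 1.0 (fully open).
Only numpy, scipy, OpenCV 4.12 (cv2) and the standard library are available. Lean on these libraries where they do the work, as an engineer would, in place of code of your own. Each camera call takes 0.05 s, during which the arm holds its last target.

## Working session

There is one attempt and no reset: what is moved stays moved. The work goes in short steps, Python scripts to look and compute and a tool call to move; the robot and the scene stay as the last step left them, time stands still between calls to the robot, and variables do not carry over. Pictures are saved under pics/ and viewed, and the job is handed in when it is done.

Besides the shell and the picture viewer there is one more tool, called after ">>>" in YAML: its name, and indented under it one key for each argument. play_rows: Moves the arm, as the interface text tells. Shift numbers are shares of 0.8 m and turn numbers shares of 60 degrees, none past 1 either way. Its arguments: {"type":"object","properties":{"series":{"type":"array"},"gripper":{"type":"number"}},"required":["series"]}

```bash
ls; mkdir -p pics; python3 - <<'E'
from rig import bot,vision,nets
import cv2,numpy as np
s=bot.read_state(); print(s, bot.tips_ahead)
for n in("side","top"):
    p=vision.capture(n); cv2.imwrite(f"pics/{n}0.png",p["pixels"]); print(n,p["fx"],p["fy"],p["cx"],p["cy"],np.round(p["extrinsics"],4).tolist())
    for q in("cup_rim","cup_grip","cup_lug","stand","collar","gap","pin","plain_mug"):
        print(q,[(np.round(np.array(d["at"])*[640,480],1).tolist(),round(d["confidence"],2)) for d in nets.look_for(p,q)])
E
```

```text
pics
{'time_s': 0.0, 'joint_positions': array([ 5.46294460e+01,  3.02787231e+01,  8.21556587e+01, -1.60930148e-04,
        6.76861788e+01, -1.02280849e+01]), 'qvel': array([ 0.01254148,  0.08632352,  0.08157486,  0.02339874,  0.01292967,
       -0.09427781]), 'tau': array([ 3.98034877e-05, -4.40052259e+01, -1.76591152e+01,  6.33121398e-02,
        5.80669334e-02, -1.50777123e-04]), 'position': array([0.26519285, 0.56532347, 0.29127809]), 'tcp_rot': array([[ 4.24868310e-01,  9.05254351e-01, -1.21591097e-03],
       [ 9.05252798e-01, -4.24869888e-01, -1.71730536e-03],
       [-2.07120211e-03, -3.71078179e-04, -9.99997786e-01]]), 'force': array([ 0.33755389,  0.06667678, -0.6282566 ]), 'moment': array([ 0.03512838, -0.0136763 ,  0.01351527]), 'opening': 0.9986231326134706} 0.0697
side 445.3870571276809 445.3870571276809 323.963728129672 238.1495057920104 [[0.9212, -0.1887, 0.3401, 0.1231], [-0.3883, -0.4979, 0.7754, -0.8434], [0.023, -0.8464, -0.532, 0.6875], [0.0, 0.0, 0.0, 1.0]]
cup_rim [([318.8, 223.2], 0.96), ([228.4, 247.7], 0.96), ([439.6, 368.8], 0.45)]
cup_grip [([227.7, 244.7],
[... 151 characters left out ...]

gap [([426.7, 285.2], 0.74)]
pin [([346.9, 251.3], 0.74), ([401.4, 273.2], 0.39)]
plain_mug [([286.8, 194.4], 0.95)]
top 548.3442508468935 548.3442508468935 331.23412923713937 240.19373512963895 [[-0.0006, -0.9837, 0.1801, 0.2426], [-0.9999, 0.0029, 0.0128, -0.0049], [-0.0131, -0.1801, -0.9836, 1.5212], [0.0, 0.0, 0.0, 1.0]]
cup_rim [([269.2, 326.9], 0.92), ([416.8, 186.7], 0.71), ([258.9, 222.5], 0.6)]
cup_grip [([260.0, 221.8], 0.88), ([275.7, 324.4], 0.62)]
cup_lug [([260.5, 223.4], 0.76), ([271.2, 326.6], 0.7)]
stand [([414.1, 185.9], 0.92)]
collar [([414.4, 184.7], 0.85), ([316.3, 217.9], 0.39)]
gap [([415.1, 190.9], 0.57)]
pin [([455.8, 272.0], 0.5)]
plain_mug [([184.9, 231.5], 0.58)]
```

View pics/side0.png

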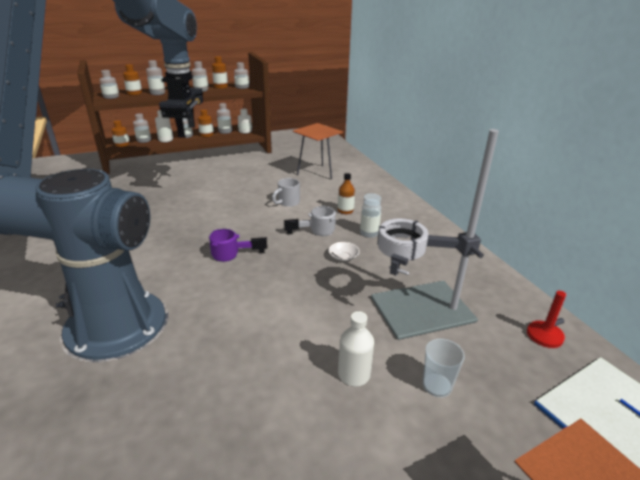

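View pics/top0.png

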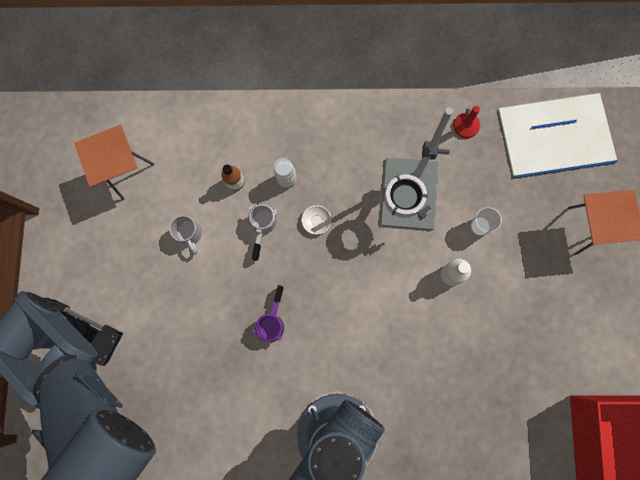

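```bash
python3 - <<'E'
import cv2,numpy as np
t=cv2.imread("pics/top0.png");s=cv2.imread("pics/side0.png")
def z(im,x,y,w,h,k): return cv2.resize(im[y:y+h,x:x+w],None,fx=k,fy=k,interpolation=cv2.INTER_CUBIC)
cv2.imwrite("pics/z_top_cup.png",z(t,230,190,70,80,7))
cv2.imwrite("pics/z_top_col.png",z(t,370,150,80,85,7))
cv2.imwrite("pics/z_side_cup.png",z(s,275,195,70,50,10))
cv2.imwrite("pics/z_side_col.png",z(s,365,210,120,75,6))
E
```

```text
(no output)
```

View pics/z_top_cup.png

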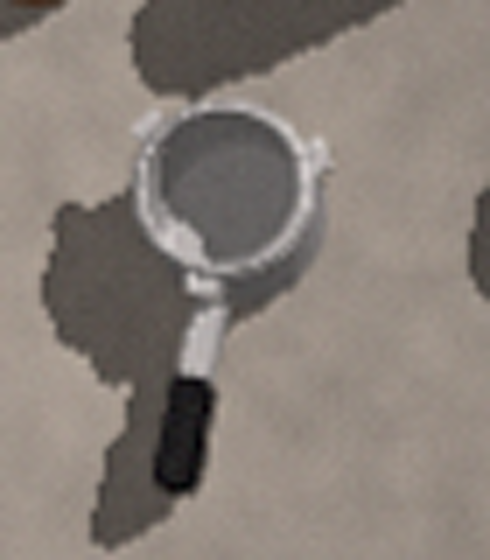

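View pics/z_top_col.png

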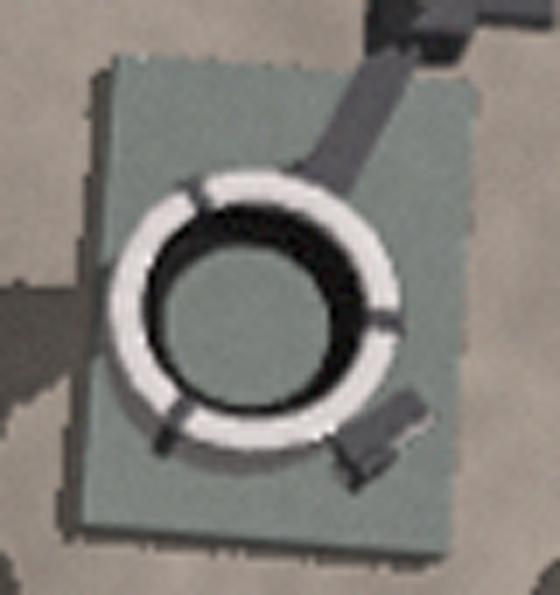

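View pics/z_side_cup.png

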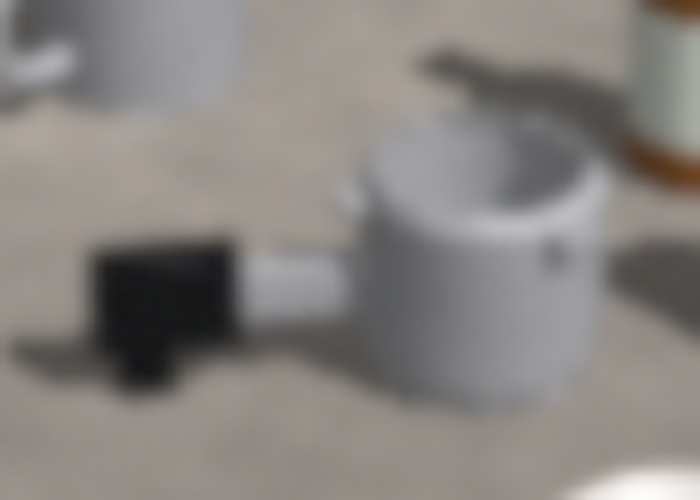

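View pics/z_side_col.png

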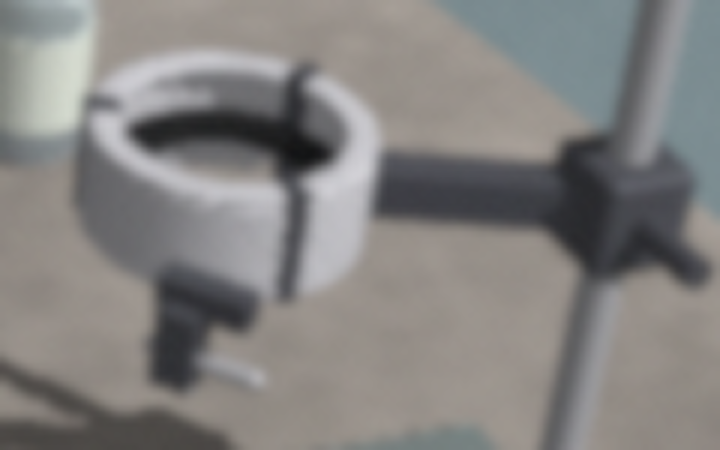

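```bash
cat > h.py <<'E'
import cv2,numpy as np
from scipy.optimize import least_squares
from scipy.ndimage import map_coordinates
def proj(p,P):
    E=np.asarray(p["extrinsics"]); P=np.atleast_2d(P)
    c=(P-E[:3,3])@E[:3,:3]
    return np.c_[p["fx"]*c[:,0]/c[:,2]+p["cx"],p["fy"]*c[:,1]/c[:,2]+p["cy"]]
def ray(p,uv,z):
    E=np.asarray(p["extrinsics"]); d=E[:3,:3]@np.array([(uv[0]-p["cx"])/p["fx"],(uv[1]-p["cy"])/p["fy"],1])
    return E[:3,3]+d*(z-E[2,3])/d[2]
def tri(ps,uvs):
    A=[];b=[]
    for p,uv in zip(ps,uvs):
        E=np.asarray(p["extrinsics"]); d=E[:3,:3]@np.array([(uv[0]-p["cx"])/p["fx"],(uv[1]-p["cy"])/p["fy"],1]); d/=np.linalg.norm(d)
        M=np.eye(3)-np.outer(d,d); A.append(M); b.append(M@E[:3,3])
    return np.linalg.lstsq(np.vstack(A),np.hstack(b),rcond=None)[0]
def circ(x,y,z,r,a=None):
    a=np.radians(np.arange(0,360,5) if a is None else a)
    return np.c_[x+r*np.cos(a),y+r*np.sin(a),np.full(len(a),z)]
def overlay(p,polys,c,w,k,fn):
    im=p["pixels"]; u0,v0=int(c[0]-w/2),int(c[1]-w*.375)
    M=np.float32([[k,0,-u0*k],[0,k,-v0*k]])
    o=cv2.warpAffine(im,M,(int(w*k),int(w*.75*k)),flags=cv2.INTER_CUBIC)
    for P,col in polys:
        q=(proj(p,P)-[u0,v0])*k
        cv2.polylines(o,[np.int32(np.round(q*8))],False,col,1,cv2.LINE_AA,3)
    cv2.imwrite(fn,o)
def cuppolys(x,y,zr,yaw,tilt=0):
    # zr rim z
    R=cv2.Rodrigues(np.array([0,0,np.radians(yaw)]))[0]@cv2.Rodrigues(np.array([0,np.radians(tilt),0]))[0]
    T=lambda L:np.asarray(L)@R.T+[x,y,zr]
    g=(0,0,255);out=[(T(circ(0,0,0,.0363)),g),(T(circ(0,0,-.066,.0363)),g)]
    for z in(-.019,-.051):
        out.append((T([[a,b,z] for a,b in((.072,.007),(.116,.007),(.116,-.007),(.072,-.007),(.072,.007))]),(0,255,0)))
    for k in range(3):
        A=cv2.Rodrigues(np.array([0,0,k*2*np.pi/3]))[0]
        L=np.array([[.036,.0065,-.005],[.043,.0065,-.005],[.043,-.0065,-.005],[.036,-.0065,-.005]])@A.T
        out.append((T(L),(255,0,0)))
    return out
def colpolys(x,y,yaw):
    out=[(circ(x,y,z,r),(0,0,255)) for z,r in((.167,.051),(.209,.051),(.209,.038))]
    for k in range(3):
        a=np.radians(yaw+150+120*k)
        out.append((np.array([[x+.038*np.cos(a),y+.038*np.sin(a),.209],[x+.053*np.cos(a),y+.053*np.sin(a),.209],[x+.053*np.cos(a),y+.053*np.sin(a),.167]]),(0,255,0)))
    return out
E
python3 - <<'E'
from rig import bot,vision,nets
from h import *
import pickle
ps=[vision.capture(n) for n in("top","side")]
pickle.dump(ps,open("p0.pkl","wb"))
t,s=ps
# initial
print("cup",ray(t,(262.4,216.7),.066), ray(s,(323,213),.066))
print("grip",tri(ps,[(230+185/7,190+435/7),(275+165/10,195+295/10)]))
print("col",ray(t,(370+255/7,150+310/7),.209))
for q in("cup_rim","stand"):
  for p,n in zip(ps,("t","s")):
    for d in nets.masks_of(p,q)[:2]:
        m=d["region"];ys,xs=np.where(m);print(q,n,d["confidence"],xs.min(),xs.max(),ys.min(),ys.max(),m.sum())
        cv2.imwrite(f"pics/m_{q}_{n}_{xs.min()}.png",m*255)
E
```

```text
cup [0.5747043  0.20155247 0.066     ] [0.57073544 0.1889481  0.066     ]
grip [0.48424283 0.22104898 0.02763097]
col [ 0.59744787 -0.17332776  0.209     ]
cup_rim t 0.93 253 284 286 343 897
cup_rim t 0.57 249 276 205 260 822
cup_rim s 0.84 209 265 229 261 1132
cup_rim s 0.79 282 335 205 236 1000
stand t 0.61 381 452 108 229 4190
stand t 0.36 274 296 158 188 564
stand s 0.72 370 497 129 340 8392
stand s 0.45 337 353 173 214 527[ WARN:0@4.374] global loadsave.cpp:1063 imwrite_ Unsupported depth image for selected encoder is fallbacked to CV_8U.
```

```bash
cat >> h.py <<'E'
from scipy.optimize import minimize
def cuphulls(x,y,zr,yaw,tilt=0):
    R=cv2.Rodrigues(np.array([0,0,np.radians(yaw)]))[0]@cv2.Rodrigues(np.array([0,np.radians(tilt),0]))[0]
    T=lambda L:np.asarray(L)@R.T+[x,y,zr]
    box=lambda x0,x1,h,z0,z1:T([[a,b,c] for a in(x0,x1) for b in(-h,h) for c in(z0,z1)])
    out=[T(np.vstack([circ(0,0,0,.0363),circ(0,0,-.066,.0363)])),box(.072,.116,.007,-.051,-.019),box(.03,.075,.006,-.042,-.028)]
    for k in range(3):
        A=cv2.Rodrigues(np.array([0,0,k*2*np.pi/3]))[0]
        L=np.array([[a,b,c] for a in(.036,.043) for b in(-.0065,.0065) for c in(-.011,-.005)])@A.T
        out.append(T(L))
    return out
def sil(p,hulls,u0,v0,w,h,k=6):
    m=np.zeros((h*k,w*k),np.uint8)
    for H in hulls:
        q=(proj(p,H)-[u0-.5,v0-.5])*k
        cv2.fillConvexPoly(m,cv2.convexHull(np.int32(np.round(q*16))),255,cv2.LINE_AA,4)
    return cv2.resize(m,(w,h),interpolation=cv2.INTER_AREA)/255.
def fitsil(ps,masks,f,x0,step):
    W=[]
    for m in masks:
        ys,xs=np.where(m); W.append((xs.min()-10,ys.min()-10,np.ptp(xs)+20,np.ptp(ys)+20))
    def cost(x):
        return sum(((sil(p,f(x),*w)-m[w[1]:w[1]+w[3],w[0]:w[0]+w[2]])**2).sum() for p,m,w in zip(ps,masks,W))
    x0=np.array(x0,float); S=np.vstack([x0]+[x0+d for d in np.diag(step)])
    r=minimize(cost,x0,method="Nelder-Mead",options=dict(initial_simplex=S,xatol=1e-4,fatol=.05,maxiter=600))
    return r.x,r.fun
def edgefit(p,curve,x0,pol=None,L=4):
    """curve(x)->Nx3 pts closed; shift params to align to strongest gradient along normal"""
    g=cv2.GaussianBlur(cv2.cvtColor(p["pixels"],cv2.COLOR_BGR2GRAY),(0,0),.7).astype(float)
    x=np.array(x0,float)
    ts=np.arange(-L,L+.01,.1)
    for it in range(8):
        q=proj(p,curve(x)); d=np.gradient(q,axis=0); n=np.c_[d[:,1],-d[:,0]]; n/=np.linalg.norm(n,axis=1)[:,None]
        c=q.mean(0); n*=np.sign(((q-c)*n).sum(1))[:,None]
        S=q[:,None]+ts[None,:,None]*n[:,None]
        v=map_coordinates(g,[S[...,1],S[...,0]],order=3)
        G=np.gradient(v,axis=1)*(-1 if pol is None else pol)
        G=G*np.exp(-(ts/ (L*.6))**2)
        j=G.argmax(1); w=np.maximum(G[np.arange(len(j)),j],0); w/= w.max()+1e-9; w[w<.2]=0
        off=ts[j]
        J=np.stack([((proj(p,curve(x+e))-q)*n).sum(1)/1e-4 for e in np.eye(len(x))*1e-4],1)
        ww=w/(1+(off/1.)**2)
        dx=np.linalg.lstsq(J*ww[:,None],off*ww,rcond=None)[0]; x=x+dx
    return x,np.sqrt((ww*(off-J@dx)**2).sum()/ww.sum())
E
python3 - <<'E'
from h import *
import pickle
from scipy.ndimage import label
ps=pickle.load(open("p0.pkl","rb"));t,s=ps
mt=cv2.imread("pics/m_cup_rim_t_249.png",0)>127; ms=cv2.imread("pics/m_cup_rim_s_282.png",0)>127
f=lambda x:cuphulls(x[0],x[1],.066,x[2])
for a,b,n in(([t,s],[mt,ms],"both"),([t],[mt],"t"),([s],[ms],"s")):
    print(n,fitsil(a,b,f,[.573,.195,170],[.01,.01,10]))
c=lambda r,z,a=None:(lambda x:circ(x[0],x[1],z,r,a))
for p,n,a0 in((t,"t",None),(s,"s",None)):
    x0=[.598,-.172] 
    print(n,"outer top",edgefit(p,c(.051,.209),x0,-1))
    print(n,"bore top",edgefit(p,c(.038,.209),x0,1))
    print(n,"rim", edgefit(p,c(.0363,.066),[.573,.195],-1))
E
```

```text
both (array([  0.57474036,   0.20481731, 169.87472653]), np.float64(177.9032218377547))
t (array([  0.57565207,   0.20523268, 169.7459168 ]), np.float64(52.824498269896196))
s (array([  0.57284642,   0.20210282, 172.07157371]), np.float64(77.19664744329106))
t outer top (array([ 0.59883116, -0.17213095]), np.float64(0.16576821310327586))
t bore top (array([ 0.59838145, -0.17101023]), np.float64(0.46233867270824686))
t rim (array([0.57840498, 0.20320365]), np.float64(0.39720947709226845))
s outer top (array([ 0.59718637, -0.17677397]), np.float64(0.23847343826113426))
s bore top (array([ 0.59758296, -0.17613237]), np.float64(0.20503568361991717))
s rim (array([0.57359272, 0.19213453]), np.float64(0.4103573962818379))
```

```bash
python3 - <<'E'
from h import *
import pickle
ps=pickle.load(open("p0.pkl","rb"));t,s=ps
A=[]
for (x,y,yw),p,c,n in(((.5757,.2045,170),t,(262,228),"t"),((.5735,.2005,171),s,(310,220),"s")):
    fn=f"pics/o_{n}.png"; overlay(p,cuppolys(x,y,.066,yw),c,64,10,fn); A.append(cv2.imread(fn))
B=[]
for (x,y),p,c,n in(((.5988,-.1721),t,(408,195),"t"),((.5973,-.1765),s,(405,245),"s")):
    fn=f"pics/oc_{n}.png"; overlay(p,colpolys(x,y,-3),c,80,8,fn); B.append(cv2.imread(fn))
o=np.vstack([np.hstack(A),np.hstack(B)]); cv2.imwrite("pics/o_all.png",cv2.resize(o,(800,600),interpolation=cv2.INTER_AREA))
E
```

```text
(no output)
```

View pics/o_all.png

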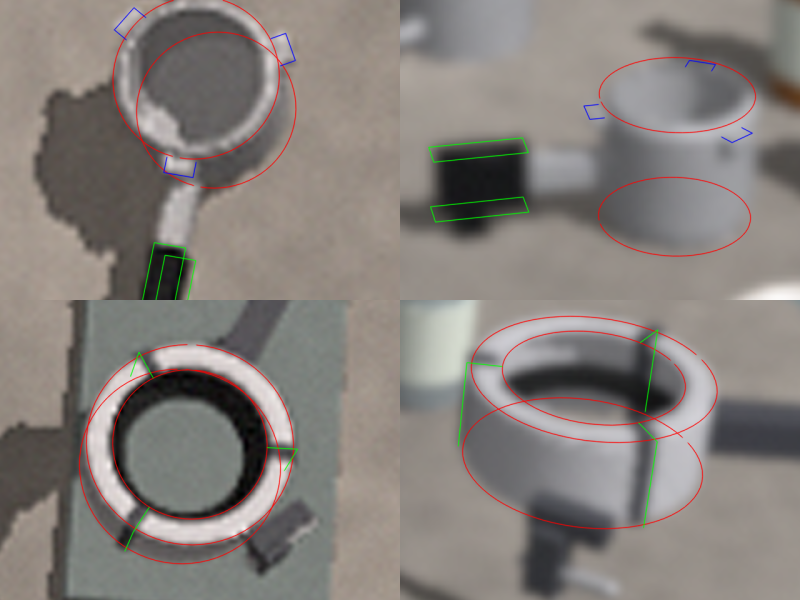

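>>> play_rows:
  series:
    - {"tx": 0.0267, "ty": -0.0432, "turn": 0.0262}
    - {"tx": 0.0267, "ty": -0.0432, "turn": 0.0262}
    - {"tx": 0.0267, "ty": -0.0432, "turn": 0.0262}
    - {"tx": 0.0267, "ty": -0.0432, "turn": 0.0262}
    - {"tx": 0.0267, "ty": -0.0432, "turn": 0.0262}
    - {"tx": 0.0267, "ty": -0.0432, "turn": 0.0262}
    - {"tx": 0.0267, "ty": -0.0432, "turn": 0.0262}
    - {"tx": 0.0267, "ty": -0.0432, "turn": 0.0262}
    - {"tx": 0.0267, "ty": -0.0432, "turn": 0.0262}
    - {"tx": 0.0267, "ty": -0.0432, "turn": 0.0262}
  gripper: 1

```text
invalid input
```

>>> play_rows:
  series:
    - {"tx": 0.027, "ty": -0.043, "tz": 0, "turn": 0.026}
    - {"tx": 0.027, "ty": -0.043, "tz": 0, "turn": 0.026}
    - {"tx": 0.027, "ty": -0.043, "tz": 0, "turn": 0.026}
    - {"tx": 0.027, "ty": -0.043, "tz": 0, "turn": 0.026}
    - {"tx": 0.027, "ty": -0.043, "tz": 0, "turn": 0.026}

```text
time_s: 1.7
position: [0.3741, 0.3925, 0.2924]
tcp_rot: [[0.297, 0.955, 0.0], [0.955, -0.297, 0.0], [0.0, 0.0, -1.0]]
force: [0.6, -0.0, 0.1]
opening: 1.002
```

>>> play_rows:
  series:
    - {"tx": 0.027, "ty": -0.043, "tz": 0, "turn": 0.026}
    - {"tx": 0.027, "ty": -0.043, "tz": 0, "turn": 0.026}
    - {"tx": 0.027, "ty": -0.043, "tz": 0, "turn": 0.026}
    - {"tx": 0.027, "ty": -0.043, "tz": 0, "turn": 0.026}
    - {"tx": 0.0225, "ty": -0.044, "tz": -0.02, "turn": 0.028}
    - {"tx": 0, "ty": 0, "tz": -0.05, "turn": 0}
    - {"tx": 0, "ty": 0, "tz": -0.05, "turn": 0}
    - {"tx": 0, "ty": 0, "tz": 0, "turn": 0}

```text
time_s: 2.5
position: [0.4751, 0.2196, 0.1921]
tcp_rot: [[0.165, 0.986, -0.011], [0.986, -0.165, -0.002], [-0.004, -0.01, -1.0]]
force: [-1.4, -0.1, 0.7]
opening: 1.001
```

```bash
python3 - <<'E'
from rig import bot,vision,nets
from h import *
s=bot.read_state();print(s["position"],s["tcp_rot"][:,0])
for n,c in(("top",(260,235)),("side",(300,215))):
    p=vision.capture(n); overlay(p,[],c,100,8,f"pics/a_{n}.png")
E
```

```text
[0.47508306 0.21964641 0.1920821 ] [ 0.16500735  0.98628334 -0.00421381]
```

View pics/a_top.png

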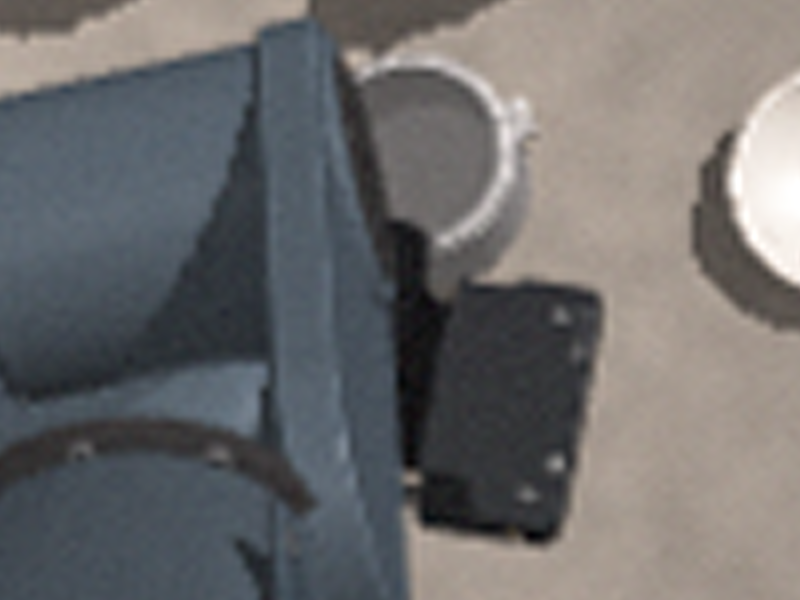

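View pics/a_side.png

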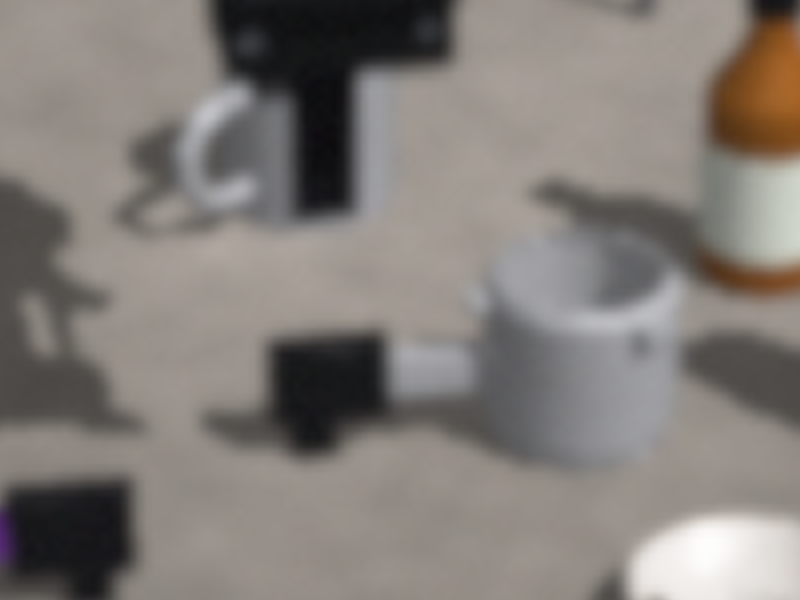

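>>> play_rows:
  series:
    - {"tx": 0.001, "ty": 0, "tz": -0.03, "turn": 0}
    - {"tx": 0, "ty": 0, "tz": -0.03, "turn": 0}
    - {"tx": 0, "ty": 0, "tz": -0.03, "turn": 0}
    - {"tx": 0, "ty": 0, "tz": -0.03, "turn": 0}
    - {"tx": 0, "ty": 0, "tz": -0.015, "turn": 0}
    - {"tx": 0, "ty": 0, "tz": 0, "turn": 0}
    - {"tx": 0, "ty": 0, "tz": 0, "turn": 0}

```text
time_s: 3.3
position: [0.4797, 0.2215, 0.0896]
tcp_rot: [[0.163, 0.987, 0.003], [0.987, -0.163, 0.001], [0.001, 0.003, -1.0]]
force: [0.0, 0.5, 0.7]
opening: 1.002
```

```bash
python3 - <<'E'
from rig import bot,vision,nets
from h import *
s=bot.read_state();print(s["position"],s["tcp_rot"][:,0],s["force"])
for n,c in(("top",(260,235)),("side",(300,215))):
    p=vision.capture(n); overlay(p,[],c,80,10,f"pics/b_{n}.png")
E
```

```text
[0.47969453 0.22148213 0.08962033] [0.1631536  0.98660017 0.00099878] [0.00494329 0.49073885 0.68943201]
```

View pics/b_side.png

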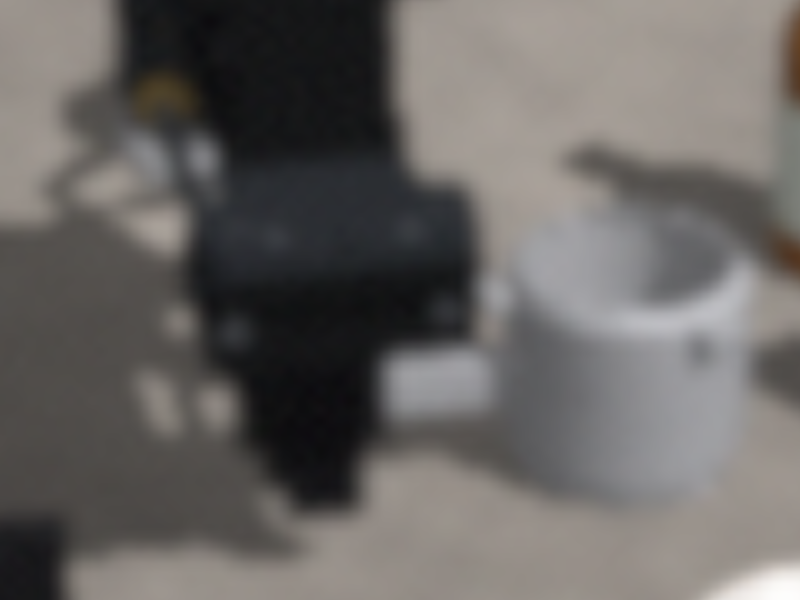

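>>> play_rows:
  series:
    - {"tx": 0, "ty": 0, "tz": -0.007, "turn": 0}
    - {"tx": 0, "ty": 0, "tz": 0, "turn": 0}

```text
time_s: 3.6
position: [0.4787, 0.221, 0.0828]
tcp_rot: [[0.164, 0.987, 0.0], [0.987, -0.164, 0.0], [0.0, 0.0, -1.0]]
force: [-0.2, 0.6, -0.4]
opening: 1.002
```

>>> play_rows:
  series:
    - {"tx": 0, "ty": 0, "tz": 0, "turn": 0}
    - {"tx": 0, "ty": 0, "tz": 0, "turn": 0}
    - {"tx": 0, "ty": 0, "tz": 0, "turn": 0}
    - {"tx": 0, "ty": 0, "tz": 0, "turn": 0}
    - {"tx": 0, "ty": 0, "tz": 0, "turn": 0}
    - {"tx": 0, "ty": 0, "tz": 0, "turn": 0}
    - {"tx": 0, "ty": 0, "tz": 0, "turn": 0}
  gripper: 0.1

```text
time_s: 4.3
position: [0.4787, 0.221, 0.0826]
tcp_rot: [[0.164, 0.987, -0.0], [0.987, -0.164, -0.0], [-0.0, -0.0, -1.0]]
force: [0.9, -0.3, 0.3]
opening: 0.448
```

>>> play_rows:
  series:
    - {"tx": 0, "ty": 0, "tz": 0, "turn": 0}
    - {"tx": 0, "ty": 0, "tz": 0, "turn": 0}
    - {"tx": 0, "ty": 0, "tz": 0, "turn": 0}
    - {"tx": 0, "ty": 0, "tz": 0, "turn": 0}
    - {"tx": 0, "ty": 0, "tz": 0, "turn": 0}
  gripper: 0.0

```text
time_s: 4.8
position: [0.4787, 0.221, 0.0826]
tcp_rot: [[0.164, 0.987, -0.0], [0.987, -0.164, -0.0], [-0.0, -0.0, -1.0]]
force: [-0.6, -0.4, 0.2]
opening: 0.159
```

>>> play_rows:
  series:
    - {"tx": 0, "ty": 0, "tz": 0.005, "turn": 0}
    - {"tx": 0, "ty": 0, "tz": 0.01, "turn": 0}
    - {"tx": 0, "ty": 0, "tz": 0.02, "turn": 0}
    - {"tx": 0, "ty": 0, "tz": 0.02, "turn": 0}
    - {"tx": 0, "ty": 0, "tz": 0.02, "turn": 0}
    - {"tx": 0, "ty": 0, "tz": 0, "turn": 0}
    - {"tx": 0, "ty": 0, "tz": 0, "turn": 0}
    - {"tx": 0, "ty": 0, "tz": 0, "turn": 0}

```text
time_s: 5.6
position: [0.4781, 0.2209, 0.1421]
tcp_rot: [[0.164, 0.986, -0.001], [0.986, -0.164, -0.0], [-0.001, -0.001, -1.0]]
force: [-0.5, 0.9, -2.1]
opening: 0.157
```

```bash
python3 - <<'E'
from rig import bot,vision,nets
from h import *
import pickle
s=bot.read_state();print(s["position"],s["tcp_rot"],s["force"],s["moment"])
ps=[vision.capture(n) for n in("top","side")]; pickle.dump((ps,s),open("p1.pkl","wb"))
print(ray(ps[0],(287,184),.0),ray(ps[0],(284,165),.12))
for p,n,c in zip(ps,("top","side"),((260,215),(310,205))):
    overlay(p,[],c,64,10,f"pics/c_{n}.png")
E
```

```text
[0.47812338 0.22085105 0.14208162] [[ 1.63773654e-01  9.86496861e-01 -1.46095580e-03]
 [ 9.86497788e-01 -1.63774277e-01 -3.16687951e-04]
 [-5.51678650e-04 -1.38936452e-03 -9.99998883e-01]] [-0.46261668  0.92524589 -2.13891539] [0.03446496 0.06511453 0.03456666]
[0.68593567 0.1421297  0.        ] [0.70352546 0.13927752 0.12      ]
```

View pics/c_side.png

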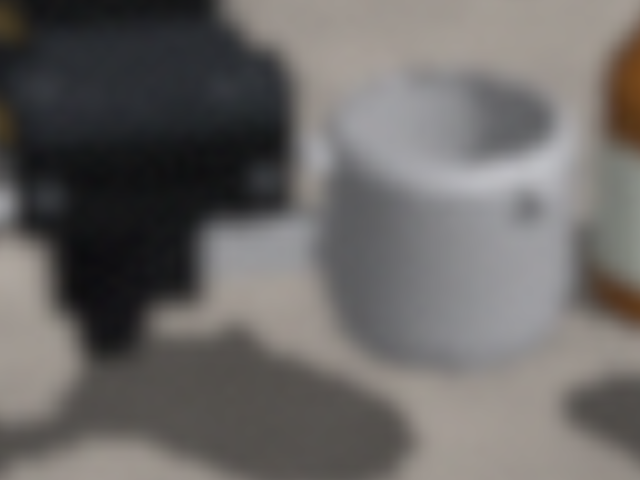

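View pics/c_top.png

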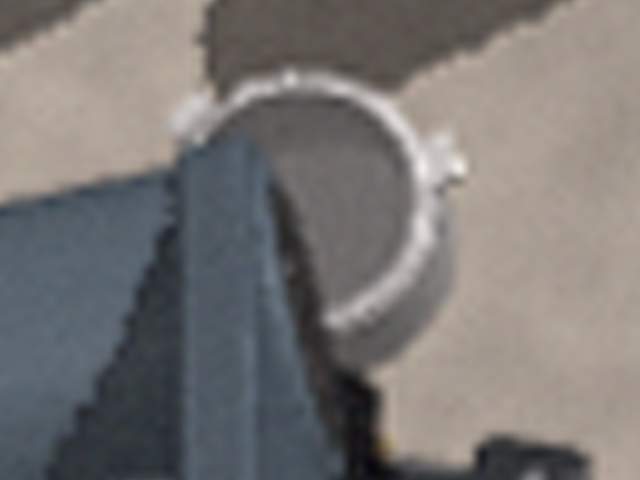

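>>> play_rows:
  series:
    - {"tx": 0, "ty": -0.015, "tz": 0, "turn": -0.01}
    - {"tx": 0, "ty": -0.03, "tz": 0, "turn": -0.02}
    - {"tx": 0, "ty": -0.04, "tz": 0, "turn": -0.03}
    - {"tx": 0, "ty": -0.04, "tz": 0, "turn": -0.04}
    - {"tx": 0, "ty": -0.04, "tz": 0, "turn": -0.04}
    - {"tx": 0, "ty": -0.04, "tz": 0, "turn": -0.04}
    - {"tx": 0, "ty": -0.04, "tz": 0, "turn": -0.04}
    - {"tx": 0, "ty": -0.04, "tz": 0, "turn": -0.04}
    - {"tx": 0, "ty": -0.03, "tz": 0, "turn": -0.04}
    - {"tx": 0, "ty": -0.01, "tz": 0, "turn": -0.03}

```text
time_s: 6.7
position: [0.4787, -0.0419, 0.1424]
tcp_rot: [[0.493, 0.87, 0.0], [0.87, -0.493, -0.001], [-0.0, 0.0, -1.0]]
force: [-0.1, -0.6, -1.5]
opening: 0.156
```

>>> play_rows:
  series:
    - {"tx": 0, "ty": -0.005, "tz": 0, "turn": -0.03}
    - {"tx": 0, "ty": 0, "tz": 0, "turn": -0.03}
    - {"tx": 0, "ty": 0, "tz": 0, "turn": -0.018}
    - {"tx": 0, "ty": 0, "tz": 0, "turn": 0}
    - {"tx": 0, "ty": 0, "tz": 0, "turn": 0}
    - {"tx": 0, "ty": 0, "tz": 0, "turn": 0}

```text
time_s: 7.3
position: [0.4786, -0.0425, 0.1426]
tcp_rot: [[0.557, 0.831, -0.0], [0.831, -0.557, 0.0], [-0.0, -0.0, -1.0]]
force: [0.6, 0.1, -2.4]
opening: 0.161
```

```bash
python3 - <<'E'
from rig import bot,vision,nets
from h import *
import pickle
s=bot.read_state();print(s["position"],s["tcp_rot"],s["force"],s["moment"])
ps=[vision.capture(n) for n in("top","side")]; pickle.dump((ps,s),open("p2.pkl","wb"))
for p,n in zip(ps,("top","side")): cv2.imwrite(f"pics/d_{n}.png",p["pixels"])
E
```

```text
[ 0.47863644 -0.04254062  0.14264105] [[ 5.56903316e-01  8.30577313e-01 -1.54177182e-04]
 [ 8.30577327e-01 -5.56903313e-01  6.62632130e-05]
 [-3.08250621e-05 -1.64958275e-04 -9.99999986e-01]] [ 0.56763721  0.09243722 -2.35125162] [ 0.02817325  0.06805595 -0.04847264]
```

View pics/d_side.png

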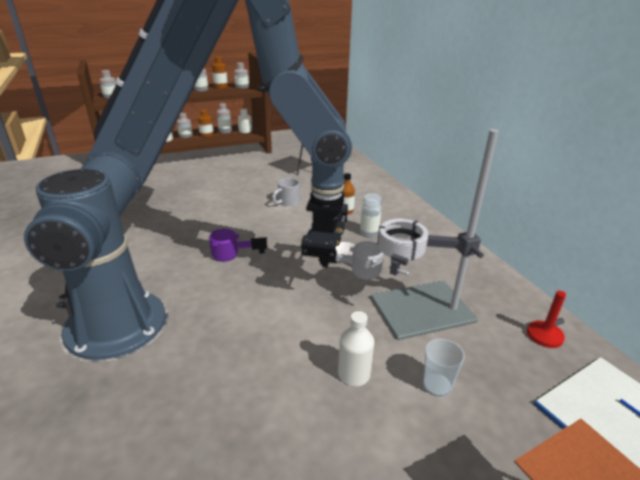

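View pics/d_top.png

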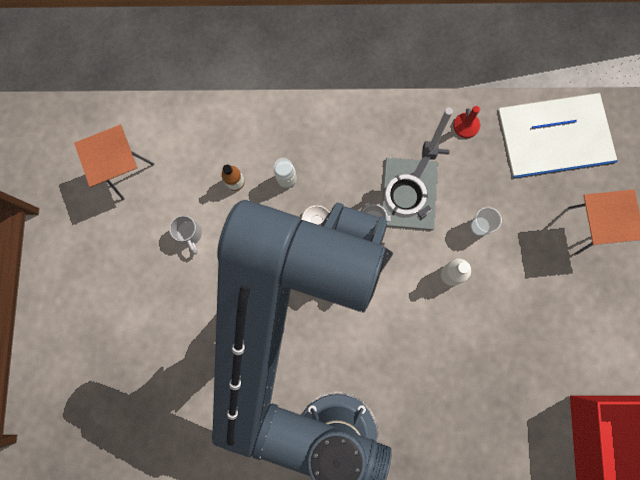

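```bash
python3 - <<'E'
from h import *
import pickle
ps,s=pickle.load(open("p2.pkl","rb"))
r=.098;yaw=146.16;a=np.radians(yaw);P=s["position"];x,y=P[0]-r*np.cos(a),P[1]-r*np.sin(a);print(x,y)
zr=P[2]-.0826+.066
A=[]
for p,n,c in zip(ps,("t","s"),((395,210),(385,250))):
    overlay(p,[],c,100,8,f"pics/e0_{n}.png");overlay(p,cuppolys(x,y,zr,yaw)+colpolys(*[(.5988,-.1721),(.5973,-.1765)][n=="s"],-4),c,100,8,f"pics/e_{n}.png");A.append(cv2.imread(f"pics/e_{n}.png"));
    A.append(cv2.imread(f"pics/e0_{n}.png"))
cv2.imwrite("pics/e.png",cv2.resize(np.vstack([np.hstack(A[:2]),np.hstack(A[2:])]),(800,600),interpolation=cv2.INTER_AREA))
E
```

```text
0.5600348406526692 -0.09711443263338362
```

View pics/e.png

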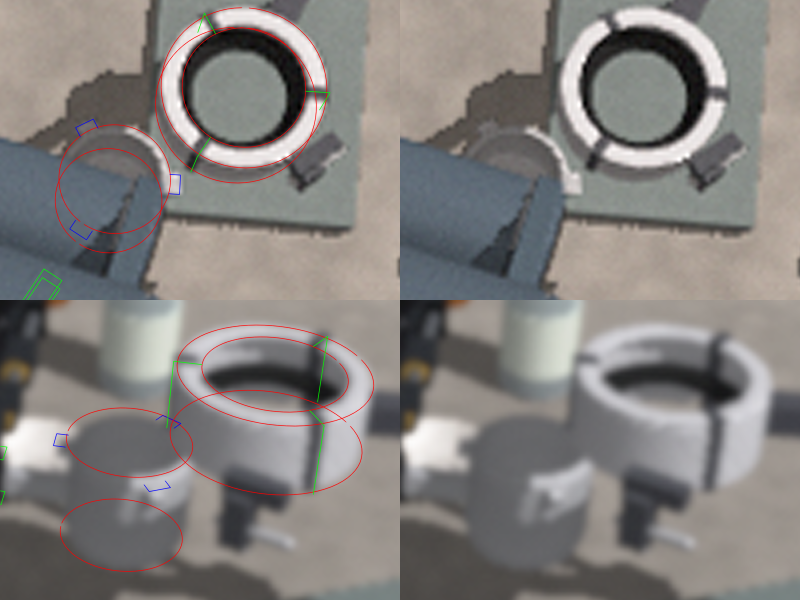

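View pics/e_s.png

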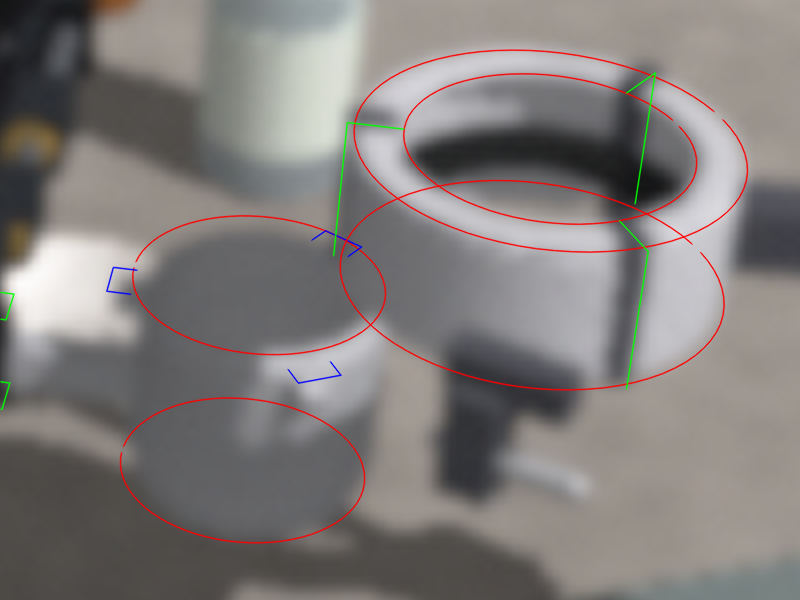

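```bash
python3 - <<'E'
from rig import nets
from h import *
import pickle
ms0=cv2.imread("pics/m_cup_rim_s_282.png",0)>127
ps0=pickle.load(open("p0.pkl","rb"))
res={}
for k in(1,2):
    ps,s=pickle.load(open(f"p{k}.pkl","rb"))
    d=nets.masks_of(ps[1],"cup_rim")
    for e in d: 
        ys,xs=np.where(e["region"]); print(k,e["confidence"],xs.min(),xs.max(),ys.min(),ys.max())
    res[k]=[e["region"] for e in d]
pickle.dump(res,open("m12.pkl","wb"))
E
```

```text
1 0.91 283 335 189 218
1 0.78 209 267 229 261
2 0.96 330 382 241 279
2 0.71 337 373 311 386
2 0.64 208 266 229 261
```

```bash
cat > f2.py <<'E'
from h import *
import pickle
def hypo(P,yaw,r=.098,tilt=0):
    a=np.radians(yaw); return P[0]-r*np.cos(a),P[1]-r*np.sin(a),P[2]-.0826+.066
def fitshift(p,m,P,yaw,tilts,win,r=.098):
    u0,v0,w,h=win; T=m[v0:v0+h,u0:u0+w].astype(float)
    for t in tilts:
        a=np.radians(yaw); tt=np.radians(t)
        x,y,z=hypo(P,yaw,r)
        # pivot at grip: r from axis, 35 below rim ; tilt>0 nose(cup) ... recompute rim centre
        R=cv2.Rodrigues(np.array([0,0,a]))[0]@cv2.Rodrigues(np.array([0,tt,0]))[0]
        g=np.array([P[0],P[1],P[2]-.0516]); c=g-R@np.array([r,0,-.035])
        H=cuphulls(c[0],c[1],c[2],yaw,t)
        def cost(d):
            q=dict(p); q["cx"]=p["cx"]+d[0]; q["cy"]=p["cy"]+d[1]
            return ((sil(q,H,u0,v0,w,h)-T)**2).sum()
        rr=minimize(cost,[0,0],method="Nelder-Mead",options=dict(initial_simplex=[[0,0],[2,0],[0,2]],xatol=.01,fatol=.02))
        print(t,np.round(rr.x,2),round(rr.fun,1),np.round(c,4))
E
python3 - <<'E'
from f2 import *
res=pickle.load(open("m12.pkl","rb")); ps0=pickle.load(open("p0.pkl","rb"))
m0=cv2.imread("pics/m_cup_rim_s_282.png",0)>127
print("p0");fitshift(ps0[1],m0,np.array([.4787,.221,.0826]),170.56,[0],(307,195,40,50))
for k,w in((1,(305,180,40,45)),(2,(342,230,50,58))):
    ps,s=pickle.load(open(f"p{k}.pkl","rb")); x=s["tcp_rot"][:,0]; yaw=np.degrees(np.arctan2(x[1],x[0]))+90
    print(k,yaw);fitshift(ps[1],res[k][0],s["position"],yaw,[-4,-3,-2,-1,0,1,2],w)
E
```

```text
p0
0 [0.09 0.77] 37.4 [0.5754 0.2049 0.066 ]
1 170.57399761280334
-4 [-0.4  -0.38] 67.3 [0.577  0.2044 0.1186]
-3 [-0.44  0.05] 64.7 [0.5765 0.2045 0.1203]
-2 [-0.53  0.46] 63.5 [0.5759 0.2046 0.122 ]
-1 [-0.53  0.93] 64.3 [0.5754 0.2047 0.1238]
0 [-0.54  1.41] 66.6 [0.5748 0.2048 0.1255]
1 [-0.47  1.22] 68.4 [0.5742 0.2049 0.1272]
2 [-0.43  1.69] 69.7 [0.5735 0.205  0.1289]
2 146.1580892161621
-4 [ 0.22 -0.56] 124.5 [ 0.5619 -0.0983  0.1191]
-3 [ 0.17 -0.03] 120.7 [ 0.5614 -0.0981  0.1209]
-2 [0.19 0.49] 117.8 [ 0.561  -0.0978  0.1226]
-1 [-0.06  0.79] 115.4 [ 0.5605 -0.0974  0.1243]
0 [-0.07  1.19] 114.2 [ 0.56   -0.0971  0.126 ]
1 [-0.05  1.61] 115.4 [ 0.5595 -0.0968  0.1277]
2 [0.09 2.1 ] 117.4 [ 0.559  -0.0964  0.1294]
```

```bash
python3 - <<'E'
from h import *
import pickle
ps,s=pickle.load(open("p2.pkl","rb"))
for p,d in((ps[0],(0,0)),(ps[1],(0,.8)),(ps[1],(0.,0.)),(ps[1],(-.5,.8))):
    q=dict(p);q["cx"]=p["cx"]+d[0];q["cy"]=p["cy"]+d[1]
    for r,pol in((.051,-1),(.038,1)):
        print(d,r,edgefit(q,lambda x:circ(x[0],x[1],.209,r),[.598,-.173],pol))
# top: cup rim visible arc
p=ps[0]
for zr in(.126,.1243):
  print("top cup",edgefit(p,lambda x:circ(x[0],x[1],zr,.0363,np.arange(-30,80,4)),[.56,-.097],-1,L=3))
# base plate edges & ribs angle in top
g=cv2.cvtColor(p["pixels"],cv2.COLOR_BGR2GRAY).astype(float)
for z,rr in((.209,.0445),):
    for c in((.5988,-.1721),):
        an=np.arange(0,360,.5); v=map_coordinates(g,proj(p,circ(*c,z,rr,an)).T[::-1],order=1)
        for k in range(3):
            for yaw in(0,):
                sel=abs((an-(150+120*k-4)+180)%360-180)<15; w=np.maximum(150-v[sel],0); aa=((an[sel]-(146+120*k)+180)%360-180); print("rib",k,-4+(aa*w).sum()/w.sum(), v[sel].min())
q=ps[1];g=cv2.cvtColor(q["pixels"],cv2.COLOR_BGR2GRAY).astype(float)
an=np.arange(0,360,.5); v=map_coordinates(g,proj(q,circ(.5973,-.1765,.209,.0445,an)).T[::-1],order=1)
for k in range(3):
    sel=abs((an-(150+120*k-4)+180)%360-180)<15; w=np.maximum(150-v[sel],0); aa=((an[sel]-(146+120*k)+180)%360-180); print("rib s",k,-4+(aa*w).sum()/w.sum(), v[sel].min())
E
```

```text
(0, 0) 0.051 (array([ 0.59882118, -0.17214445]), np.float64(0.15668689314746634))
(0, 0) 0.038 (array([ 0.59843702, -0.17122524]), np.float64(0.4662283448078192))
(0, 0.8) 0.051 (array([ 0.59888839, -0.17419348]), np.float64(0.2568569844136349))
(0, 0.8) 0.038 (array([ 0.59928155, -0.17344836]), np.float64(0.19346508616810656))
(0.0, 0.0) 0.051 (array([ 0.59723676, -0.1768946 ]), np.float64(0.24060302190061852))
(0.0, 0.0) 0.038 (array([ 0.59755831, -0.17612735]), np.float64(0.1879589927129845))
(-0.5, 0.8) 0.051 (array([ 0.59985317, -0.17456055]), np.float64(0.2591935647383194))
(-0.5, 0.8) 0.038 (array([ 0.60025684, -0.17381175]), np.float64(0.1926050242156876))
top cup (array([ 0.56022832, -0.09795528]), np.float64(0.16202914526852413))
top cup (array([ 0.56060645, -0.09806612]), np.float64(0.15570124968986088))
rib 0 -6.6635350293188775 88.54442175046316
rib 1 -4.989304352727402 89.22615174038907
rib 2 -5.316625585785397 86.72129988996524
rib s 0 -9.042741684773898 122.73234851928684
rib s 1 -4.663872970946207 95.76130092311793
rib s 2 -2.4375592763250165 91.42641162132821
```

>>> play_rows:
  series:
    - {"tx": 0.0125, "ty": -0.023, "tz": 0, "turn": -0.006}
    - {"tx": 0.0125, "ty": -0.023, "tz": 0, "turn": -0.006}
    - {"tx": 0.0125, "ty": -0.023, "tz": 0, "turn": -0.006}
    - {"tx": 0.0125, "ty": -0.0225, "tz": 0, "turn": -0.006}
    - {"tx": 0, "ty": 0, "tz": 0, "turn": 0}
    - {"tx": 0, "ty": 0, "tz": 0, "turn": 0}
    - {"tx": 0, "ty": 0, "tz": 0, "turn": 0}

```text
time_s: 8.2
position: [0.5178, -0.1157, 0.1424]
tcp_rot: [[0.578, 0.816, -0.002], [0.816, -0.578, 0.001], [-0.0, -0.002, -1.0]]
force: [-0.8, -1.2, -1.4]
opening: 0.16
```

```bash
python3 - <<'E'
from rig import bot,vision,nets
from h import *
import pickle
s=bot.read_state();print(s["position"],s["tcp_rot"][:,0],s["force"],s["moment"])
x=s["tcp_rot"][:,0];yaw=np.degrees(np.arctan2(x[1],x[0]))+90;a=np.radians(yaw)
cx,cy=s["position"][:2]-.0988*np.array([np.cos(a),np.sin(a)]);print(yaw,cx,cy)
ps=[vision.capture(n) for n in("top","side")]; pickle.dump((ps,s),open("p3.pkl","wb"))
A=[]
for p,n,c in zip(ps,("t","s"),((408,195),(405,250))):
    q=dict(p)
    if n=="s": q["cy"]+=.8
    overlay(p,[],c,80,10,f"pics/f0_{n}.png");overlay(q,cuppolys(cx,cy,.124,yaw,-1)+colpolys(.599,-.1728,-5.3),c,80,10,f"pics/f_{n}.png")
    A+=[cv2.imread(f"pics/f_{n}.png"),cv2.imread(f"pics/f0_{n}.png")]
cv2.imwrite("pics/f.png",cv2.resize(np.vstack([np.hstack(A[:2]),np.hstack(A[2:])]),(800,600),interpolation=cv2.INTER_AREA))
E
```

```text
[ 0.51781301 -0.11574255  0.14239704] [ 5.78449862e-01  8.15717899e-01 -2.59197415e-04] [-0.84526956 -1.24596319 -1.38733248] [ 0.10674946  0.04934375 -0.02014396]
144.6584107638149 0.5984059435954021 -0.1728933937090969
```

View pics/f.png

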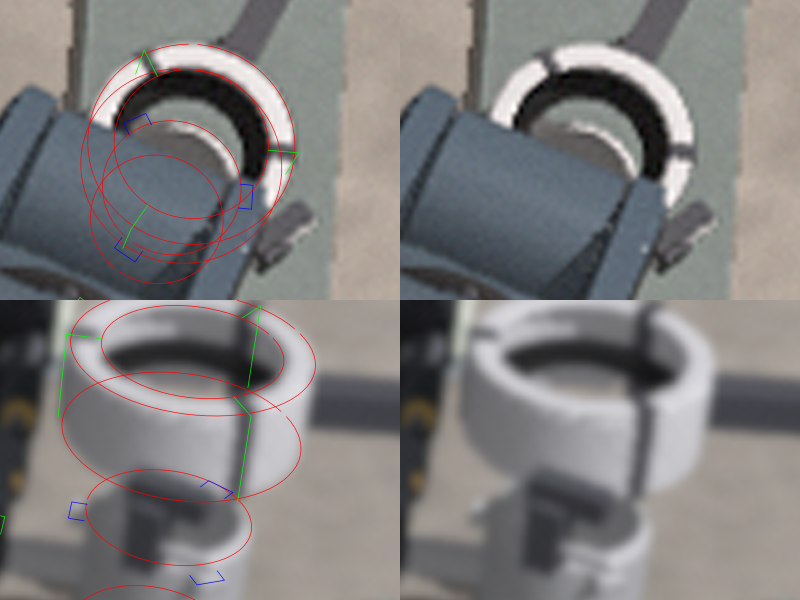

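View pics/f_s.png

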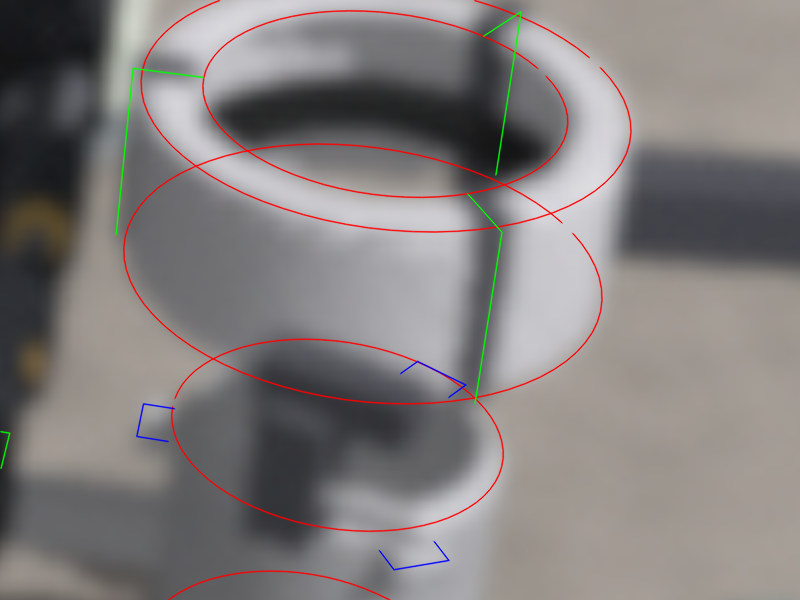

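```bash
python3 - <<'E'
from h import *
import pickle
ps,s=pickle.load(open("p3.pkl","rb"))
t,sd=ps
C=lambda z,r,a:(lambda x:circ(x[0],x[1],z,r,a))
for zr in (.124,.126): print("top cup",zr,edgefit(t,C(zr,.0363,np.arange(-20,60,4)),[.599,-.173],-1,L=3))
print("top collar",edgefit(t,C(.209,.051,np.arange(-80,70,4)),[.599,-.173],-1,L=3))
q=dict(sd);q["cy"]+=.8
for zr in (.124,.126): 
    print("side cup rim outer, dark->bright?",zr,[edgefit(q,C(zr,.0363,np.arange(-70,-10,4)),[.599,-.173],pol,L=3) for pol in(-1,1)])
print("side col bottom",edgefit(q,C(.167,.051,np.r_[np.arange(-75,-25,4)]),[.599,-.173],-1,L=3))
print("side col top",edgefit(q,C(.209,.051,np.r_[np.arange(0,360,4)]),[.599,-.173],-1,L=3))
E
```

```text
top cup 0.124 (array([ 0.6012225 , -0.16901038]), np.float64(0.5335334730170856))
top cup 0.126 (array([ 0.60085914, -0.1690225 ]), np.float64(0.5548014132997301))
top collar (array([ 0.59835881, -0.17230928]), np.float64(0.09144633617527365))
side cup rim outer, dark->bright? 0.124 [(array([ 0.59643516, -0.17708767]), np.float64(0.0973236351346258)), (array([ 0.59509829, -0.16745842]), np.float64(0.08393583405066937))]
side cup rim outer, dark->bright? 0.126 [(array([ 0.59471622, -0.1792894 ]), np.float64(0.09744428918201645)), (array([ 0.59325487, -0.16985207]), np.float64(0.08044772391257377))]
side col bottom (array([ 0.60136434, -0.16967844]), np.float64(0.11966365917837382))
side col top (array([ 0.59885872, -0.17424374]), np.float64(0.19355661711035324))
```

>>> play_rows:
  series:
    - {"tx": 0, "ty": 0, "tz": 0.01, "turn": 0}
    - {"tx": 0, "ty": 0, "tz": 0.015, "turn": 0}
    - {"tx": 0, "ty": 0, "tz": 0.015, "turn": 0}
    - {"tx": 0, "ty": 0, "tz": 0.004, "turn": 0}
    - {"tx": 0, "ty": 0, "tz": 0, "turn": 0}
    - {"tx": 0, "ty": 0, "tz": 0, "turn": 0}

```text
time_s: 8.9
position: [0.5186, -0.1162, 0.1781]
tcp_rot: [[0.578, 0.816, 0.0], [0.816, -0.578, -0.0], [0.0, 0.0, -1.0]]
force: [0.3, -0.7, -2.6]
opening: 0.16
```

```bash
cat > look.py <<'E'
from rig import bot,vision,nets
from h import *
import pickle,sys
k=sys.argv[1]; tilt=float(sys.argv[2]) if len(sys.argv)>2 else -1
s=bot.read_state();print(s["time_s"],s["position"],s["force"],s["moment"])
x=s["tcp_rot"][:,0];yaw=np.degrees(np.arctan2(x[1],x[0]))+90;a=np.radians(yaw)
cx,cy=s["position"][:2]-.0988*np.array([np.cos(a),np.sin(a)]); zr=s["position"][2]-.0826+.066-.0017;print(yaw,cx,cy,zr)
ps=[vision.capture(n) for n in("top","side")]; pickle.dump((ps,s),open(f"{k}.pkl","wb"))
A=[]
for p,n,c in zip(ps,("t","s"),((408,195),(405,250))):
    q=dict(p)
    if n=="s": q["cy"]+=.8
    overlay(p,[],c,80,10,f"pics/{k}0_{n}.png");overlay(q,cuppolys(cx,cy,zr,yaw,tilt)+colpolys(.599,-.1728,-5.3),c,80,10,f"pics/{k}_{n}.png")
    A+=[cv2.imread(f"pics/{k}_{n}.png"),cv2.imread(f"pics/{k}0_{n}.png")]
cv2.imwrite(f"pics/{k}.png",cv2.resize(np.vstack([np.hstack(A[:2]),np.hstack(A[2:])]),(800,600),interpolation=cv2.INTER_AREA))
E
python3 look.py g
```

```text
8.9 [ 0.51859739 -0.11616583  0.17806997] [ 0.28455895 -0.73700755 -2.57452602] [ 0.02390046  0.12277737 -0.05685706]
144.65575142487688 0.5991876666531815 -0.17332041412558855 0.15976996707513216
```

View pics/g.png

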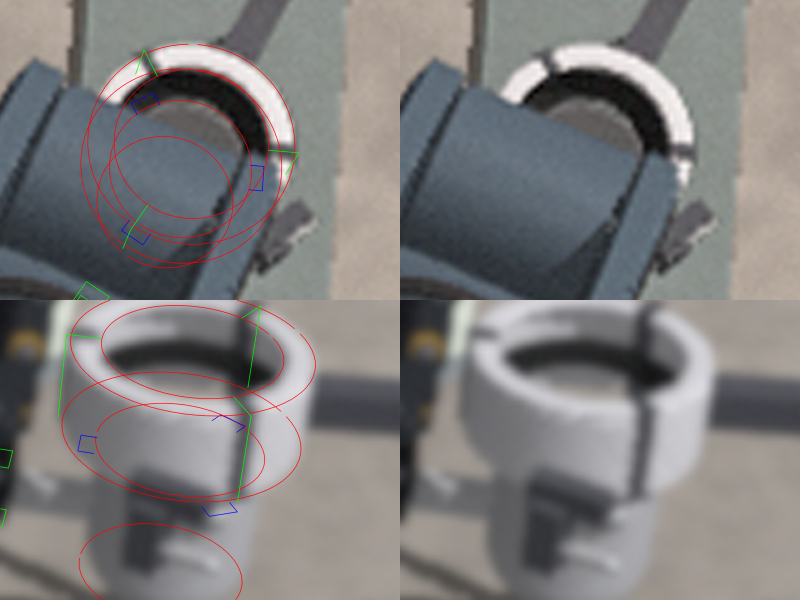

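View pics/g0_t.png

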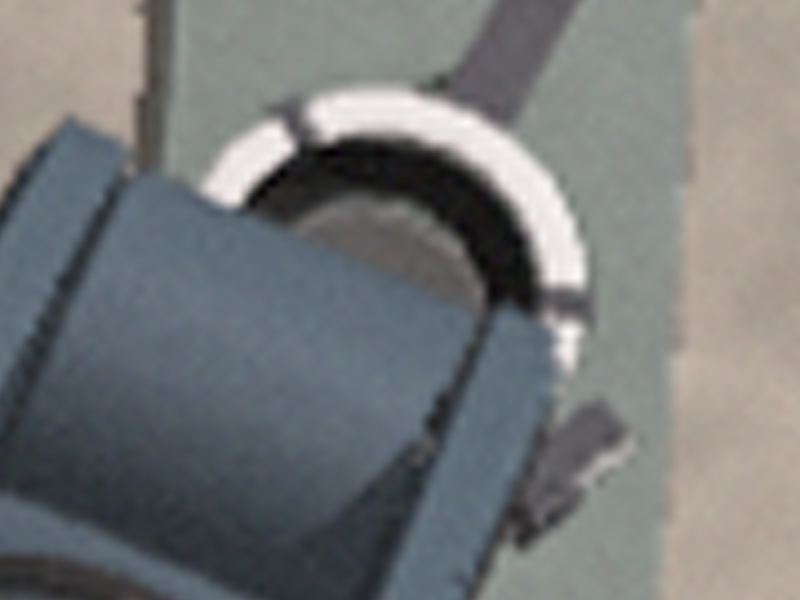

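View pics/g0_s.png

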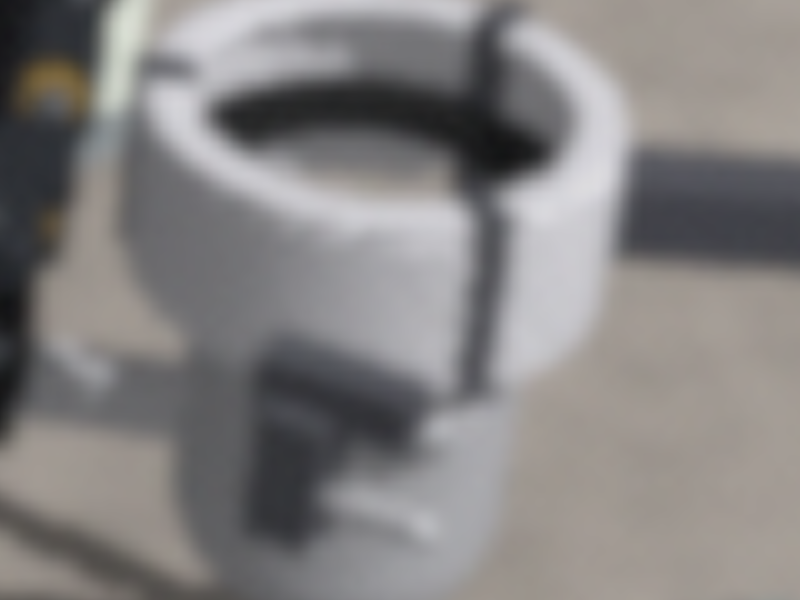

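```bash
cat > edges.py <<'E'
from h import *
import pickle,sys
def rowx(p,H,v):
    q=cv2.convexHull(np.float32(proj(p,H)))[:,0]; xs=[]
    for a,b in zip(q,np.roll(q,-1,0)):
        if (a[1]-v)*(b[1]-v)<0: xs.append(a[0]+(v-a[1])/(b[1]-a[1])*(b[0]-a[0]))
    return min(xs),max(xs)
def meas(g,v,x,L=3):
    ts=np.arange(-L,L+.01,.05); y=map_coordinates(g,[np.full(len(ts),v),x+ts],order=3); G=abs(np.gradient(y))*np.exp(-(ts/2)**2); j=G.argmax(); return ts[j],G[j]
if __name__=="__main__":
    ps,s=pickle.load(open(sys.argv[1],"rb")); p=ps[1]; q=dict(p); q["cy"]+=.8
    x=s["tcp_rot"][:,0];yaw=np.degrees(np.arctan2(x[1],x[0]))+90;a=np.radians(yaw)
    cx,cy=s["position"][:2]-.0988*np.array([np.cos(a),np.sin(a)]); zr=s["position"][2]-.0826+.066-.0017
    g=cv2.GaussianBlur(p["pixels"],(0,0),.7).astype(float).mean(2)
    Hc=cuphulls(cx,cy,zr,yaw,-1)[0]; Hk=np.vstack([circ(.599,-.1728,z,.051) for z in(.167,.209)])
    for nm,H,vs in(("collar",Hk,np.arange(232,248,2)),("cup",Hc,np.arange(262,282,2))):
        for v in vs:
            l,r=rowx(q,H,v); print(nm,v,"L %.1f off %.2f (%.2f)"%((l,)+meas(g,v,l)),"R %.1f off %.2f (%.2f)"%((r,)+meas(g,v,r)))
E
python3 edges.py g.pkl
```

```text
collar 232 L 378.6 off 1.00 (0.96) R 428.0 off -0.15 (0.84)
collar 234 L 378.4 off -0.85 (0.64) R 427.9 off -0.10 (1.19)
collar 236 L 378.2 off -0.80 (0.68) R 427.6 off -0.05 (1.88)
collar 238 L 378.0 off -0.80 (0.69) R 427.3 off 0.05 (2.11)
collar 240 L 377.8 off -0.80 (0.74) R 426.9 off 0.10 (2.01)
collar 242 L 377.6 off -0.75 (0.74) R 426.6 off 0.05 (1.97)
collar 244 L 377.4 off -0.50 (0.68) R 426.2 off 0.10 (1.92)
collar 246 L 377.4 off 0.05 (0.63) R 425.9 off 0.10 (1.27)
cup 262 L 382.2 off 0.15 (0.26) R 416.1 off 0.35 (0.21)
cup 264 L 381.9 off 0.25 (0.60) R 415.7 off 0.20 (0.24)
cup 266 L 381.6 off 0.30 (0.84) R 415.4 off 0.20 (0.24)
cup 268 L 381.3 off 0.45 (0.78) R 415.0 off 0.10 (0.34)
cup 270 L 381.1 off 0.70 (0.63) R 414.6 off 0.35 (0.30)
cup 272 L 380.8 off 1.30 (0.39) R 414.3 off 0.15 (0.29)
cup 274 L 380.9 off 1.50 (0.23) R 413.9 off -0.10 (0.33)
cup 276 L 381.8 off -0.80 (0.38) R 413.5 off -0.45 (0.27)
cup 278 L 383.3 off -0.65 (0.41) R 413.1 off -0.55 (0.15)
cup 280 L 385.7 off 0.65 (0.04) R 412.0 off -0.20 (0.03)
```

>>> play_rows:
  series:
    - {"tx": 0, "ty": 0, "tz": 0.003, "turn": 0}
    - {"tx": 0, "ty": 0, "tz": 0.003, "turn": 0}
    - {"tx": 0, "ty": 0, "tz": 0.003, "turn": 0}
    - {"tx": 0, "ty": 0, "tz": 0, "turn": 0}

```text
time_s: 9.4
position: [0.5189, -0.1163, 0.1854]
tcp_rot: [[0.579, 0.816, 0.001], [0.816, -0.579, -0.0], [0.0, 0.001, -1.0]]
force: [0.4, 0.4, -2.1]
opening: 0.158
```

>>> play_rows:
  series:
    - {"tx": 0, "ty": 0, "tz": 0.0015, "turn": 0}
    - {"tx": 0, "ty": 0, "tz": 0.0015, "turn": 0}
    - {"tx": 0, "ty": 0, "tz": 0, "turn": 0}

```text
time_s: 9.7
position: [0.5188, -0.1162, 0.1876]
tcp_rot: [[0.578, 0.816, 0.0], [0.816, -0.578, -0.0], [0.0, 0.0, -1.0]]
force: [0.2, 0.6, -1.7]
opening: 0.156
```

>>> play_rows:
  series:
    - {"tx": 0, "ty": 0, "tz": 0.0015, "turn": 0}
    - {"tx": 0, "ty": 0, "tz": 0.0015, "turn": 0}
    - {"tx": 0, "ty": 0, "tz": 0, "turn": 0}

```text
time_s: 10.0
position: [0.5186, -0.1162, 0.19]
tcp_rot: [[0.578, 0.816, -0.0], [0.816, -0.578, 0.0], [0.0, -0.0, -1.0]]
force: [1.1, -0.4, -2.7]
opening: 0.157
```

>>> play_rows:
  series:
    - {"tx": 0, "ty": 0, "tz": 0.0015, "turn": 0}
    - {"tx": 0, "ty": 0, "tz": 0.0015, "turn": 0}
    - {"tx": 0, "ty": 0, "tz": 0, "turn": 0}

```text
time_s: 10.3
position: [0.5187, -0.1162, 0.1924]
tcp_rot: [[0.578, 0.816, -0.0], [0.816, -0.578, 0.0], [-0.0, -0.0, -1.0]]
force: [-0.1, 0.9, -2.5]
opening: 0.159
```

>>> play_rows:
  series:
    - {"tx": 0, "ty": 0, "tz": 0.0015, "turn": 0}
    - {"tx": 0, "ty": 0, "tz": 0.0015, "turn": 0}
    - {"tx": 0, "ty": 0, "tz": 0.0015, "turn": 0}
    - {"tx": 0, "ty": 0, "tz": 0, "turn": 0}

```text
time_s: 10.7
position: [0.5186, -0.1162, 0.196]
tcp_rot: [[0.578, 0.816, -0.0], [0.816, -0.578, 0.0], [-0.0, -0.0, -1.0]]
force: [-0.8, 0.2, -2.6]
opening: 0.157
```

>>> play_rows:
  series:
    - {"tx": 0, "ty": 0, "tz": 0.0015, "turn": 0}
    - {"tx": 0, "ty": 0, "tz": 0.0015, "turn": 0}
    - {"tx": 0, "ty": 0, "tz": 0.0015, "turn": 0}
    - {"tx": 0, "ty": 0, "tz": 0, "turn": 0}

```text
time_s: 11.1
position: [0.5185, -0.1161, 0.1994]
tcp_rot: [[0.578, 0.816, -0.0], [0.816, -0.578, 0.0], [-0.0, -0.0, -1.0]]
force: [-0.2, 0.5, -4.3]
opening: 0.161
```

>>> play_rows:
  series:
    - {"tx": 0, "ty": 0, "tz": 0.0015, "turn": 0}
    - {"tx": 0, "ty": 0, "tz": 0.0015, "turn": 0}
    - {"tx": 0, "ty": 0, "tz": 0.0015, "turn": 0}
    - {"tx": 0, "ty": 0, "tz": 0, "turn": 0}

```text
time_s: 11.5
position: [0.5184, -0.1161, 0.203]
tcp_rot: [[0.578, 0.816, -0.001], [0.816, -0.578, 0.0], [-0.0, -0.001, -1.0]]
force: [-1.7, 1.2, -6.0]
opening: 0.159
```

>>> play_rows:
  series:
    - {"tx": 0, "ty": 0, "tz": 0.0015, "turn": 0}
    - {"tx": 0, "ty": 0, "tz": 0.0015, "turn": 0}
    - {"tx": 0, "ty": 0, "tz": 0, "turn": 0}

```text
time_s: 11.8
position: [0.5184, -0.1161, 0.2055]
tcp_rot: [[0.578, 0.816, -0.001], [0.816, -0.578, 0.0], [-0.0, -0.001, -1.0]]
force: [-0.2, 1.1, -5.7]
opening: 0.16
```

```bash
python3 look.py i; python3 edges.py i.pkl|grep cup
```

```text
11.8 [ 0.51844679 -0.11609578  0.20548115] [-0.15675116  1.07381144 -5.69988841] [0.29909309 0.32942464 0.00762661]
144.65775501005177 0.5990390639676315 -0.17324754763300146 0.187181147132141
cup 262 L 381.9 off 1.20 (0.43) R 415.8 off 0.05 (0.19)
cup 264 L 382.0 off 1.45 (0.31) R 415.4 off -0.15 (0.17)
cup 266 L 382.9 off 1.45 (0.24) R 415.1 off -0.75 (0.14)
cup 268 L 384.5 off 1.70 (0.16) R 414.6 off -1.15 (0.09)
cup 270 L 387.0 off 1.25 (0.65) R 413.5 off -1.15 (0.07)
cup 272 L 390.8 off -0.70 (1.06) R 410.9 off -1.40 (0.25)
cup 274 L 399.6 off -1.10 (0.29) R 403.5 off 1.75 (0.14)Traceback (most recent call last):
  File "edges.py", line 18, in <module>
    l,r=rowx(q,H,v); print(nm,v,"L %.1f off %.2f (%.2f)"%((l,)+meas(g,v,l)),"R %.1f off %.2f (%.2f)"%((r,)+meas(g,v,r)))
        ~~~~^^^^^^^
  File "edges.py", line 7, in rowx
    return min(xs),max(xs)
           ~~~^^^^
ValueError: min() iterable argument is empty
```

View pics/i_s.png

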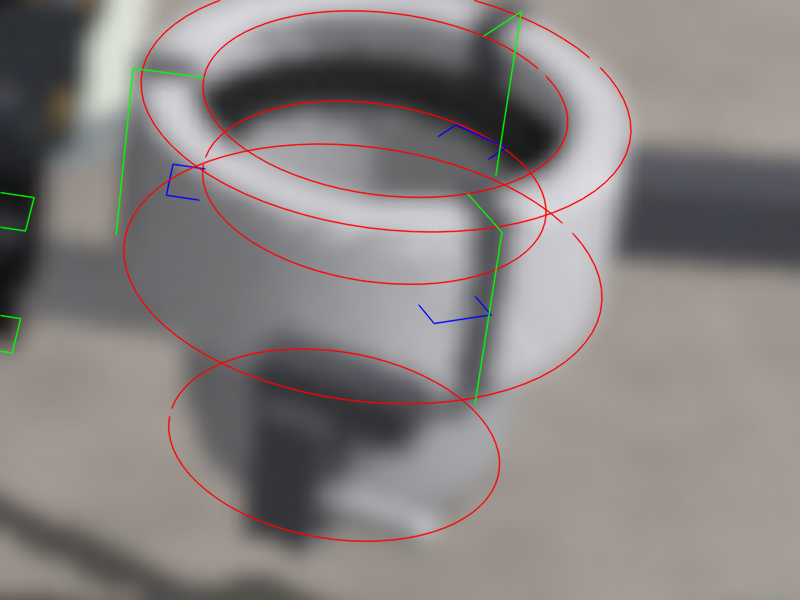

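```bash
python3 - <<'E'
from h import *
import pickle
ps,s=pickle.load(open("i.pkl","rb"))
p=dict(ps[1]); im=p["pixels"].astype(float); p["pixels"]=np.clip((im-50)*1.6,0,255).astype(np.uint8)
overlay(p,[],(395,262),66,12,"pics/i_big.png")
E
```

```text
(no output)
```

View pics/i_big.png

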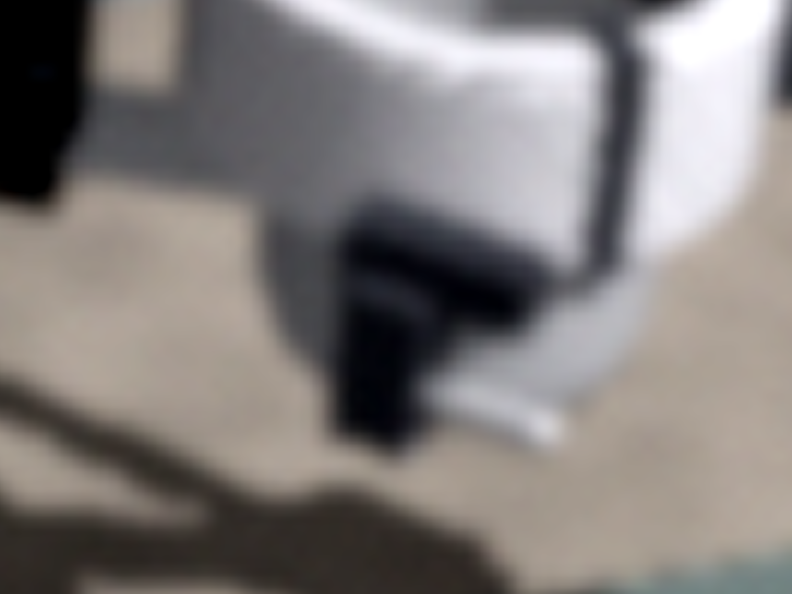

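```bash
python3 - <<'E'
from h import *
import pickle
ps,s=pickle.load(open("i.pkl","rb"))
p=dict(ps[1]); im=p["pixels"].astype(float); p["pixels"]=np.clip((im-50)*1.6,0,255).astype(np.uint8); p["cy"]+=.8
P=s["position"];yaw=144.66;r=.098;R0=cv2.Rodrigues(np.array([0,0,np.radians(yaw)]))[0]
A=[]
# undo shift of image in overlay: overlay uses p pixels; only proj shifted
for t in(-2,0,2,4):
    R=R0@cv2.Rodrigues(np.array([0,np.radians(t),0]))[0]
    g=P-[0,0,.0516]; c=g-R@np.array([r,0,-.035]); print(t,c)
    overlay(p,cuppolys(*c,yaw,t),(395,262),66,8,f"pics/tmp{t}.png"); A.append(cv2.imread(f"pics/tmp{t}.png"))
cv2.imwrite("pics/j.png",cv2.resize(np.vstack([np.hstack(A[:2]),np.hstack(A[2:])]),(800,600),interpolation=cv2.INTER_AREA))
E
```

```text
-2 [ 0.59933642 -0.17345366  0.18543968]
0 [ 0.59838872 -0.17278165  0.18888115]
2 [ 0.59734361 -0.17204058  0.19227998]
4 [ 0.59620239 -0.17123135  0.19563202]
```

View pics/j.png

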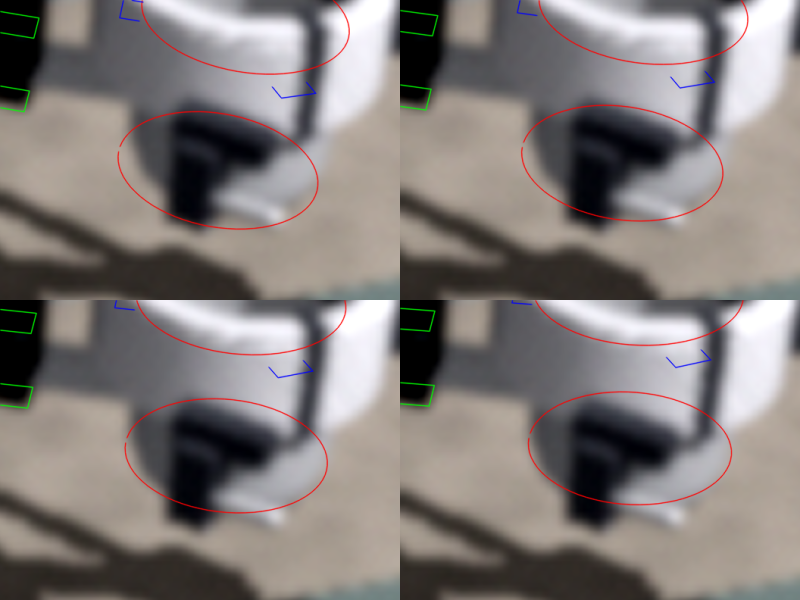

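```bash
cat > fit3.py <<'E'
from h import *
import pickle,sys
def run(k,rows=(250,285),cols=(372,425),lab=None,verbose=True):
    ps,s=pickle.load(open(k,"rb")); p=dict(ps[1]); im=p["pixels"].astype(float)
    p["cy"]+=.8
    P=s["position"];x=s["tcp_rot"][:,0];yaw=np.degrees(np.arctan2(x[1],x[0]))+90
    R0=cv2.Rodrigues(np.array([0,0,np.radians(yaw)]))[0]
    d=cv2.GaussianBlur(im[...,2]-im[...,0],(0,0),.6)   # r-b
    return p,s,P,yaw,R0,d
if __name__=="__main__":
    p,s,P,yaw,R0,d=run(sys.argv[1])
    v=np.clip(d[240:285,370:430]*6+100,0,255).astype(np.uint8)
    cv2.imwrite("pics/d.png",cv2.resize(v,None,fx=12,fy=12,interpolation=cv2.INTER_CUBIC))
    print(np.round(d[258,370:430]).astype(int)); print(np.round(d[240:285,383:412:14]).astype(int).T)
E
python3 fit3.py i.pkl
```

```text
[13 13 13 13 14 14 14 14 15 14 14 14 12  9  3 -1 -3 -3 -3 -3 -4 -5 -5 -5
 -6 -5 -6 -6 -7 -7 -7 -7 -7 -7 -7 -6 -6 -5 -5 -4 -4 -4 -5 -5 -4 -4 -2  2
  6  9 12 13 14 14 14 14 14 15 14 14]
[[-3 -3 -2 -2 -3 -3 -3 -2 -3 -2 -2 -1 -1  1  5  7  8  9  9  9  9 10 12 12
  13 14 14 14 14 14 13 13 14 14 15 14 13 12 10  8  6  6  6  6  6]
 [-5 -4 -4 -4 -3 -3 -3 -3 -4 -4 -3 -3 -3 -4 -5 -6 -7 -7 -6 -5 -6 -6 -6 -6
  -6 -6 -5 -6 -5 -5 -4 -3 -2  1  4  8 12 14 14 12 10  8  7  6  6]
 [-4 -4 -4 -4 -4 -4 -4 -4 -3 -3 -4 -4 -4 -4 -4 -4 -4 -4 -4 -4 -4 -4 -4 -3
  -3 -3 -4 -4 -2  1  5 10 12 13 13 14 14 14 14 14 14 14 14 14 13]]
```

View pics/d.png

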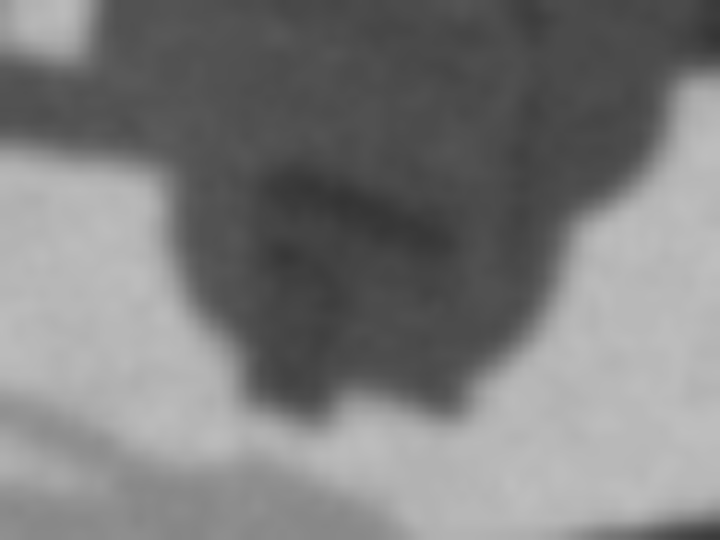

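```bash
cat >> fit3.py <<'E'
def fit(k,wins,x0=(.098,0,0),par=3,free=None):
    p,s,P,yaw,R0,d=run(k)
    m=np.clip((12-d)/15,0,1)
    def H(x):
        r,t,dz=x[:3]; R=R0@cv2.Rodrigues(np.array([0,np.radians(t),0]))[0]
        g=P-[0,0,.0516]; c=g-R@np.array([r,0,-.035])+[0,0,dz]
        return cuphulls(*c,yaw,t)[:4],c
    def cost(x):
        h,_=H(x); e=0
        M=sil(p,h,360,220,75,80)
        for u0,v0,u1,v1 in wins: e+=((M[v0-220:v1-220,u0-360:u1-360]-m[v0:v1,u0:u1])**2).sum()
        return e
    S=np.array([x0,np.add(x0,[.003,0,0]),np.add(x0,[0,2,0]),np.add(x0,[0,0,.003])])
    rr=minimize(cost,x0,method="Nelder-Mead",options=dict(initial_simplex=S,xatol=1e-5,fatol=.005,maxiter=400))
    print(k,"r,tilt,dz",np.round(rr.x,4),"cost",round(rr.fun,2),"rim",np.round(H(rr.x)[1],4),"force",np.round(s["force"],1)); return rr.x
E
python3 - <<'E'
from fit3 import *
fit("i.pkl",[(370,246,382,258),(378,255,390,270),(409,259,424,272),(399,268,404,276)])
fit("i.pkl",[(378,255,390,270),(409,259,424,272),(399,268,404,276)])
p,s,P,yaw,R0,d=run("g.pkl")
v=np.clip(d[240:300,360:430]*6+100,0,255).astype(np.uint8); cv2.imwrite("pics/dg.png",cv2.resize(v,None,fx=10,fy=10))
E
```

```text
i.pkl r,tilt,dz [ 9.8100e-02  4.2814e+00 -1.3000e-03] cost 15.76 rim [ 0.5961 -0.1712  0.1948] force [-0.2  1.1 -5.7]
i.pkl r,tilt,dz [ 0.1004 -2.8663  0.0116] cost 12.68 rim [ 0.6017 -0.1751  0.1954] force [-0.2  1.1 -5.7]
```

View pics/dg.png

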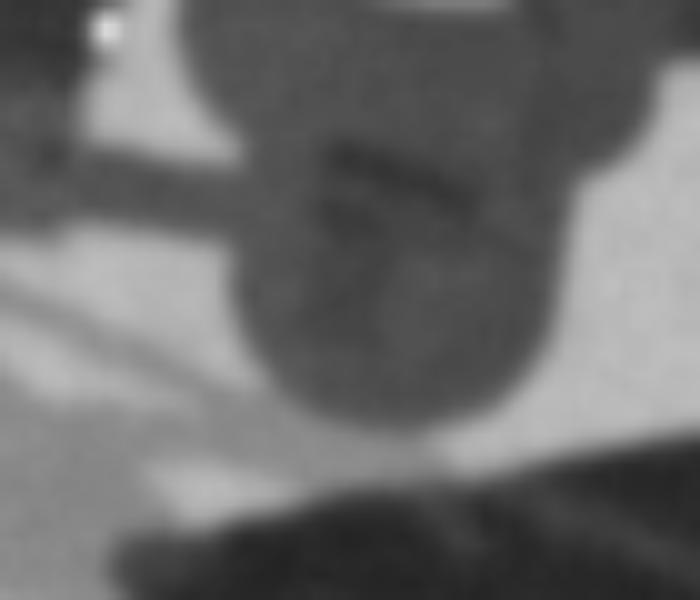

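```bash
sed -i 's|(12-d)/15|(9-d)/10|' fit3.py; python3 - <<'E'
from fit3 import *
fit("g.pkl",[(369,254,382,265),(381,265,392,280),(410,262,420,280),(390,278,410,290)])
fit("g.pkl",[(381,265,392,280),(410,262,420,280),(390,278,410,290)])
fit("i.pkl",[(370,246,382,258),(378,255,390,270),(409,259,424,272),(399,268,404,276)])
p,s,P,yaw,R0,d=run("p3.pkl")
v=np.clip(d[240:300,360:430]*6+100,0,255).astype(np.uint8); cv2.imwrite("pics/dg.png",cv2.resize(v,None,fx=10,fy=10))
E
```

```text
g.pkl r,tilt,dz [ 9.8200e-02  4.3017e+00 -3.2000e-03] cost 67.77 rim [ 0.5963 -0.1713  0.1655] force [ 0.3 -0.7 -2.6]
g.pkl r,tilt,dz [ 9.8400e-02  2.8556e+00 -6.0000e-04] cost 60.56 rim [ 0.5974 -0.172   0.1657] force [ 0.3 -0.7 -2.6]
i.pkl r,tilt,dz [ 9.8200e-02  4.3553e+00 -1.3000e-03] cost 17.08 rim [ 0.5962 -0.1712  0.195 ] force [-0.2  1.1 -5.7]
```

View pics/dg.png

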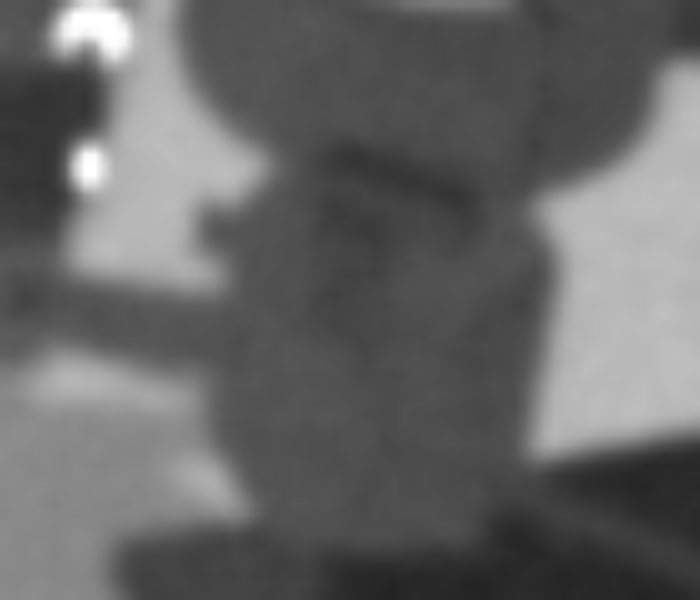

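```bash
python3 - <<'E'
from h import *
import pickle
ps=pickle.load(open("p0.pkl","rb"));t,s=ps;s=dict(s);s["cy"]+=.8
for p,uvs in((t,[(370+355/7,150+475/7),(370+340/7,150+445/7),(370+380/7,150+440/7),(370+425/7,150+405/7)]),(s,[(365+175/6,210+345/6),(365+200/6,210+360/6),(365+265/6,210+380/6)])):
    for uv in uvs:
        for z in(.15,.16):
            q=ray(p,uv,z)[:2]-[.599,-.1728]; print(np.round(uv,1),z,"r %.3f ang %.1f past %.1f"%(np.hypot(*q),np.degrees(np.arctan2(q[1],q[0]))%360,np.degrees(np.arctan2(q[1],q[0]))%360-144.7))
a=np.radians(144.66)
phi=[144.66+d for d in (0,10,20,30,40,50,60,70)]
for f in phi: print(f-144.66,np.round(np.array([.5988,-.1729])+.0985*np.array([np.cos(np.radians(f)),np.sin(np.radians(f))]),4))
E
```

```text
[420.7 217.9] 0.15 r 0.064 ang 221.9 past 77.2
[420.7 217.9] 0.16 r 0.065 ang 219.5 past 74.8
[418.6 213.6] 0.15 r 0.053 ang 225.9 past 81.2
[418.6 213.6] 0.16 r 0.053 ang 223.0 past 78.3
[424.3 212.9] 0.15 r 0.063 ang 236.4 past 91.7
[424.3 212.9] 0.16 r 0.063 ang 233.8 past 89.1
[430.7 207.9] 0.15 r 0.073 ang 252.6 past 107.9
[430.7 207.9] 0.16 r 0.072 ang 250.3 past 105.6
[394.2 267.5] 0.15 r 0.057 ang 226.3 past 81.6
[394.2 267.5] 0.16 r 0.071 ang 228.1 past 83.4
[398.3 270. ] 0.15 r 0.063 ang 235.4 past 90.7
[398.3 270. ] 0.16 r 0.077 ang 235.3 past 90.6
[409.2 273.3] 0.15 r 0.073 ang 253.2 past 108.5
[409.2 273.3] 0.16 r 0.086 ang 250.0 past 105.3
0.0 [ 0.5185 -0.1159]
10.0 [ 0.5098 -0.1307]
20.0 [ 0.5038 -0.1468]
30.0 [ 0.5007 -0.1637]
40.0 [ 0.5006 -0.1809]
50.0 [ 0.5035 -0.1978]
60.0 [ 0.5093 -0.214 ]
70.0 [ 0.5178 -0.2289]
```

>>> play_rows:
  series:
    - {"tx": -0.0029, "ty": -0.0045, "tz": 0, "turn": 0.0417}
    - {"tx": -0.0029, "ty": -0.0045, "tz": 0, "turn": 0.0417}
    - {"tx": 0, "ty": 0, "tz": 0, "turn": 0}

```text
time_s: 12.2
position: [0.5137, -0.1234, 0.2053]
tcp_rot: [[0.505, 0.863, -0.001], [0.863, -0.505, 0.001], [0.0, -0.001, -1.0]]
force: [0.2, 1.2, -5.0]
opening: 0.159
```

>>> play_rows:
  series:
    - {"tx": -0.0025, "ty": -0.0048, "tz": 0, "turn": 0.0417}
    - {"tx": -0.0025, "ty": -0.0048, "tz": 0, "turn": 0.0417}
    - {"tx": 0, "ty": 0, "tz": 0, "turn": 0}

```text
time_s: 12.5
position: [0.5097, -0.131, 0.2053]
tcp_rot: [[0.429, 0.903, -0.001], [0.903, -0.429, 0.0], [0.0, -0.001, -1.0]]
force: [0.0, 1.4, -5.0]
opening: 0.159
```

```bash
cat > st.py <<'E'
from rig import bot
import numpy as np,sys
C=np.array([.5988,-.1729])
s=bot.read_state();x=s["tcp_rot"][:,0];yaw=np.degrees(np.arctan2(x[1],x[0]))+90
P=s["position"];q=P[:2]-C; a=np.radians(yaw)
f=s["force"]; t=np.array([-np.sin(a),np.cos(a)]); n=np.array([np.cos(a),np.sin(a)])
print("t %.1f z %.4f yaw %.2f past %.2f | pos r %.4f ang %.2f | axis %s | F tan %.1f rad %.1f z %.1f | M %s op %.3f tilt %s"%(s["time_s"],P[2],yaw,yaw-144.7,np.hypot(*q),np.degrees(np.arctan2(q[1],q[0]))%360,np.round(P[:2]-.0985*n,4),f[:2]@t,f[:2]@n,f[2],np.round(s["moment"],2),s["opening"],np.round(s["tcp_rot"][:2,2],4)))
for d in map(float,sys.argv[1:]):
    b=np.radians(144.7+d); print(d,np.round((C+.0985*np.array([np.cos(b),np.sin(b)])-P[:2])/.8,4),"turn",round((144.7+d-yaw)/60,4))
E
python3 st.py 15 20 25 30 35 40
```

```text
t 12.5 z 0.2053 yaw 154.61 past 9.91 | pos r 0.0984 ang 154.80 | axis [ 0.5987 -0.1732] | F tan -1.3 rad 0.6 z -5.0 | M [0.42 0.42 0.17] op 0.159 tilt [-0.0009  0.0005]
15.0 [-0.0041 -0.0097] turn 0.0848
20.0 [-0.0074 -0.0199] turn 0.1681
25.0 [-0.0098 -0.0304] turn 0.2515
30.0 [-0.0112 -0.041 ] turn 0.3348
35.0 [-0.0118 -0.0518] turn 0.4181
40.0 [-0.0114 -0.0625] turn 0.5015
```

Turning freely. Next 20°, in two calls.

>>> play_rows:
  series:
    - {"tx": -0.002, "ty": -0.0048, "tz": 0, "turn": 0.0424}
    - {"tx": -0.002, "ty": -0.0049, "tz": 0, "turn": 0.0424}
    - {"tx": -0.0017, "ty": -0.0051, "tz": 0, "turn": 0.0417}
    - {"tx": -0.0017, "ty": -0.0051, "tz": 0, "turn": 0.0416}
    - {"tx": 0, "ty": 0, "tz": 0, "turn": 0}

```text
time_s: 13.0
position: [0.5038, -0.147, 0.2053]
tcp_rot: [[0.264, 0.964, -0.001], [0.964, -0.264, 0.0], [-0.0, -0.001, -1.0]]
force: [-1.4, 1.5, -5.5]
opening: 0.159
```

>>> play_rows:
  series:
    - {"tx": -0.0012, "ty": -0.0052, "tz": 0, "turn": 0.0417}
    - {"tx": -0.0012, "ty": -0.0053, "tz": 0, "turn": 0.0417}
    - {"tx": -0.0007, "ty": -0.0053, "tz": 0, "turn": 0.0417}
    - {"tx": -0.0007, "ty": -0.0053, "tz": 0, "turn": 0.0416}
    - {"tx": 0, "ty": 0, "tz": 0, "turn": 0}

```text
time_s: 13.5
position: [0.5009, -0.1639, 0.2054]
tcp_rot: [[0.093, 0.996, -0.001], [0.996, -0.093, 0.0], [-0.0, -0.001, -1.0]]
force: [-1.1, 0.3, -4.9]
opening: 0.156
```

```bash
python3 st.py 35 40 45 50 55 60
```

```text
t 13.5 z 0.2054 yaw 174.66 past 29.96 | pos r 0.0983 ang 174.76 | axis [ 0.599  -0.1731] | F tan -0.2 rad 1.1 z -4.9 | M [0.17 0.53 0.11] op 0.156 tilt [-0.0006  0.    ]
35.0 [-0.0008 -0.0106] turn 0.0841
40.0 [-0.0004 -0.0213] turn 0.1674
45.0 [ 0.001 -0.032] turn 0.2507
50.0 [ 0.0032 -0.0425] turn 0.3341
55.0 [ 0.0064 -0.0527] turn 0.4174
60.0 [ 0.0105 -0.0627] turn 0.5007
```

>>> play_rows:
  series:
    - {"tx": -0.0004, "ty": -0.0053, "tz": 0, "turn": 0.042}
    - {"tx": -0.0004, "ty": -0.0053, "tz": 0, "turn": 0.0421}
    - {"tx": 0.0002, "ty": -0.0053, "tz": 0, "turn": 0.0417}
    - {"tx": 0.0002, "ty": -0.0054, "tz": 0, "turn": 0.0416}
    - {"tx": 0, "ty": 0, "tz": 0, "turn": 0}

```text
time_s: 14.0
position: [0.5007, -0.1811, 0.2054]
tcp_rot: [[-0.082, 0.997, -0.0], [0.997, 0.082, -0.0], [-0.0, -0.0, -1.0]]
force: [-1.0, 1.0, -4.4]
opening: 0.155
```

>>> play_rows:
  series:
    - {"tx": 0.0007, "ty": -0.0053, "tz": 0, "turn": 0.0417}
    - {"tx": 0.0007, "ty": -0.0054, "tz": 0, "turn": 0.0416}
    - {"tx": 0.0011, "ty": -0.0052, "tz": 0, "turn": 0.0417}
    - {"tx": 0.0011, "ty": -0.0053, "tz": 0, "turn": 0.0417}
    - {"tx": 0, "ty": 0, "tz": 0, "turn": 0}

```text
time_s: 14.5
position: [0.5036, -0.198, 0.2054]
tcp_rot: [[-0.254, 0.967, -0.0], [0.967, 0.254, -0.0], [-0.0, -0.001, -1.0]]
force: [-1.6, 0.3, -5.2]
opening: 0.158
```

```bash
python3 st.py 55 58 60 62 64; python3 look.py k; python3 - <<'E'
from h import *
import pickle
ps,s=pickle.load(open("k.pkl","rb"))
for p,n,c in zip(ps,("t","s"),((415,210),(395,262))): overlay(p,[],c,66,12,f"pics/k1_{n}.png")
E
```

```text
t 14.5 z 0.2054 yaw 194.70 past 50.00 | pos r 0.0985 ang 194.77 | axis [ 0.5989 -0.173 ] | F tan -0.7 rad 1.4 z -5.2 | M [-0.06  0.6   0.05] op 0.158 tilt [-0.0004 -0.0004]
55.0 [ 0.0031 -0.0101] turn 0.0834
58.0 [ 0.0054 -0.0161] turn 0.1334
60.0 [ 0.0072 -0.0201] turn 0.1667
62.0 [ 0.009  -0.0239] turn 0.2
64.0 [ 0.011  -0.0277] turn 0.2334
14.5 [ 0.50357548 -0.19801164  0.20537837] [-1.55738503  0.27912671 -5.24774283] [-0.06452522  0.60185449  0.05442236]
194.69748692388958 0.5991426288164645 -0.17294454762374886 0.18707837143807668
```

View pics/k1_s.png

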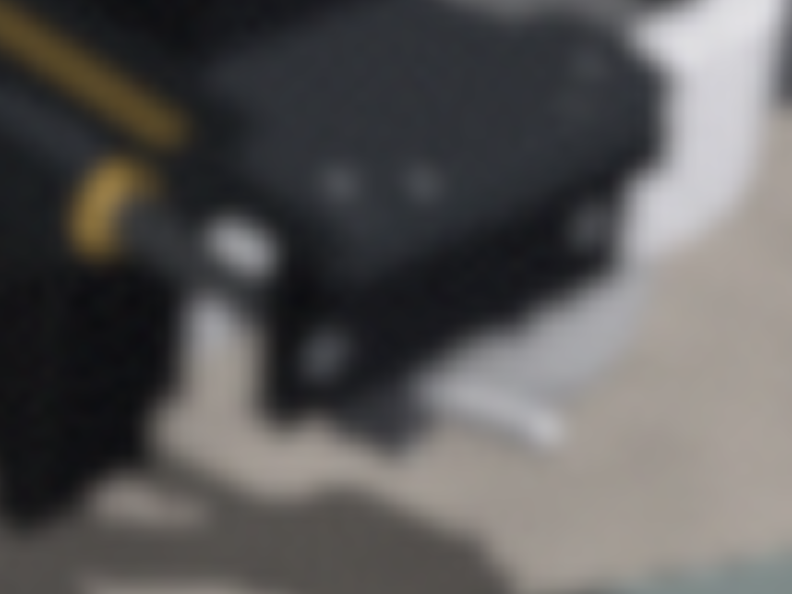

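View pics/k1_t.png

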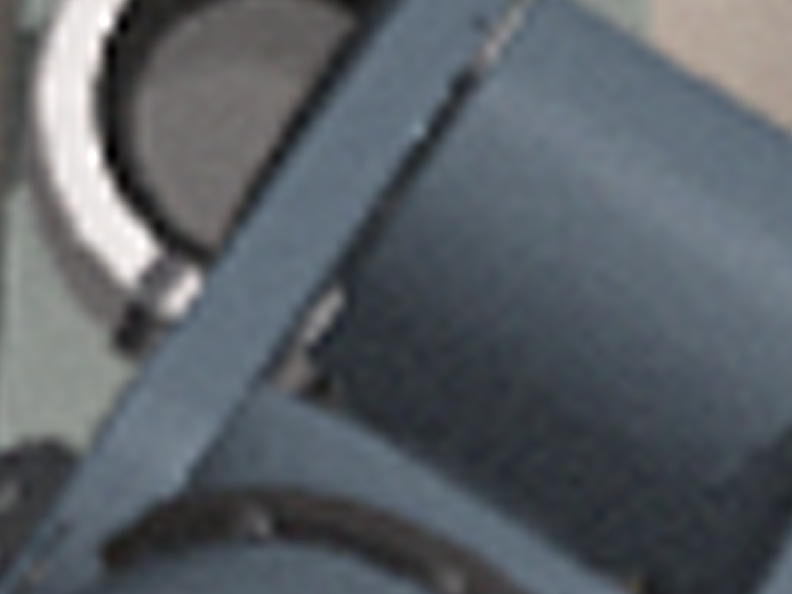

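>>> play_rows:
  series:
    - {"tx": 0.0007, "ty": -0.0026, "tz": 0, "turn": 0.0208}
    - {"tx": 0.0008, "ty": -0.0025, "tz": 0, "turn": 0.0208}
    - {"tx": 0.0008, "ty": -0.0025, "tz": 0, "turn": 0.0209}
    - {"tx": 0.0008, "ty": -0.0025, "tz": 0, "turn": 0.0208}
    - {"tx": 0, "ty": 0, "tz": 0, "turn": 0}

```text
time_s: 15.1
position: [0.5062, -0.2063, 0.2054]
tcp_rot: [[-0.339, 0.941, -0.0], [0.941, 0.339, -0.0], [-0.0, -0.0, -1.0]]
force: [-2.9, -0.6, -5.1]
opening: 0.161
```

>>> play_rows:
  series:
    - {"tx": 0.0008, "ty": -0.002, "tz": 0, "turn": 0.0167}
    - {"tx": 0.0008, "ty": -0.002, "tz": 0, "turn": 0.0167}
    - {"tx": 0.0008, "ty": -0.002, "tz": 0, "turn": 0.0166}
    - {"tx": 0, "ty": 0, "tz": 0, "turn": 0}

```text
time_s: 15.5
position: [0.5082, -0.211, 0.2055]
tcp_rot: [[-0.388, 0.922, 0.0], [0.922, 0.388, -0.0], [-0.0, 0.0, -1.0]]
force: [-2.6, -1.0, -5.3]
opening: 0.16
```

```bash
python3 st.py 59 60 61 62 64 66
```

```text
t 15.5 z 0.2055 yaw 202.84 past 58.14 | pos r 0.0983 ang 202.83 | axis [ 0.599  -0.1728] | F tan -0.1 rad 2.8 z -5.3 | M [-0.26  0.66 -0.02] op 0.160 tilt [ 0.0002 -0.0003]
59.0 [ 0.0005 -0.0018] turn 0.0144
60.0 [ 0.0014 -0.0038] turn 0.031
61.0 [ 0.0023 -0.0057] turn 0.0477
62.0 [ 0.0033 -0.0076] turn 0.0644
64.0 [ 0.0053 -0.0114] turn 0.0977
66.0 [ 0.0074 -0.0152] turn 0.131
```

>>> play_rows:
  series:
    - {"tx": 0.0003, "ty": -0.0021, "tz": 0, "turn": 0.0155}
    - {"tx": 0.0006, "ty": -0.0019, "tz": 0, "turn": 0.0155}
    - {"tx": 0, "ty": 0, "tz": 0, "turn": 0}

```text
time_s: 15.8
position: [0.5093, -0.2141, 0.2056]
tcp_rot: [[-0.418, 0.909, 0.001], [0.909, 0.418, -0.0], [-0.001, 0.001, -1.0]]
force: [-0.5, -0.1, -5.2]
opening: 0.157
```

>>> play_rows:
  series:
    - {"tx": 0.0009, "ty": -0.0019, "tz": 0, "turn": 0.0167}
    - {"tx": 0.001, "ty": -0.0019, "tz": 0, "turn": 0.0167}
    - {"tx": 0, "ty": 0, "tz": 0, "turn": 0}

```text
time_s: 16.1
position: [0.5105, -0.2172, 0.2055]
tcp_rot: [[-0.449, 0.893, 0.0], [0.893, 0.449, -0.0], [-0.0, 0.0, -1.0]]
force: [-0.9, 0.1, -5.7]
opening: 0.159
```

```bash
python3 st.py 63 64 65 66 67 68
```

```text
t 16.1 z 0.2055 yaw 206.70 past 62.00 | pos r 0.0988 ang 206.63 | axis [ 0.5985 -0.1729] | F tan -0.5 rad 0.8 z -5.7 | M [-0.03  0.43  0.01] op 0.159 tilt [ 0.0003 -0.0001]
63.0 [ 0.0014 -0.0019] turn 0.0166
64.0 [ 0.0024 -0.0038] turn 0.0333
65.0 [ 0.0034 -0.0057] turn 0.0499
66.0 [ 0.0045 -0.0075] turn 0.0666
67.0 [ 0.0056 -0.0094] turn 0.0833
68.0 [ 0.0068 -0.0112] turn 0.0999
```

>>> play_rows:
  series:
    - {"tx": 0.001, "ty": -0.0019, "tz": 0, "turn": 0.0167}
    - {"tx": 0, "ty": 0, "tz": 0, "turn": 0}

```text
time_s: 16.3
position: [0.5112, -0.2187, 0.2055]
tcp_rot: [[-0.465, 0.885, 0.0], [0.885, 0.465, -0.0], [-0.0, 0.0, -1.0]]
force: [-0.8, 0.2, -5.4]
opening: 0.158
```

>>> play_rows:
  series:
    - {"tx": 0.001, "ty": -0.0019, "tz": 0, "turn": 0.0167}
    - {"tx": 0, "ty": 0, "tz": 0, "turn": 0}

```text
time_s: 16.5
position: [0.5119, -0.2202, 0.2054]
tcp_rot: [[-0.48, 0.877, 0.0], [0.877, 0.48, -0.0], [-0.0, -0.0, -1.0]]
force: [-0.4, 0.5, -4.5]
opening: 0.157
```

```bash
python3 st.py
```

```text
t 16.5 z 0.2054 yaw 208.70 past 64.00 | pos r 0.0989 ang 208.59 | axis [ 0.5983 -0.1729] | F tan -0.6 rad 0.1 z -4.5 | M [-0.08  0.44  0.07] op 0.157 tilt [ 0.     -0.0001]
```

>>> play_rows:
  series:
    - {"tx": 0.001, "ty": -0.0019, "tz": 0, "turn": 0.0167}
    - {"tx": 0, "ty": 0, "tz": 0, "turn": 0}

```text
time_s: 16.7
position: [0.5128, -0.2218, 0.2055]
tcp_rot: [[-0.496, 0.869, 0.0], [0.869, 0.496, -0.0], [-0.0, -0.0, -1.0]]
force: [-0.8, 0.1, -5.6]
opening: 0.161
```

```bash
python3 st.py
```

```text
t 16.7 z 0.2055 yaw 209.70 past 65.00 | pos r 0.0990 ang 209.60 | axis [ 0.5983 -0.173 ] | F tan -0.5 rad 0.7 z -5.6 | M [-0.1   0.43  0.11] op 0.161 tilt [ 0.     -0.0002]
```

>>> play_rows:
  series:
    - {"tx": 0.0011, "ty": -0.0018, "tz": 0, "turn": 0.0167}
    - {"tx": 0, "ty": 0, "tz": 0, "turn": 0}

```text
time_s: 16.9
position: [0.5136, -0.2232, 0.2054]
tcp_rot: [[-0.511, 0.86, -0.0], [0.86, 0.511, -0.0], [-0.0, -0.0, -1.0]]
force: [-0.5, -0.9, -5.0]
opening: 0.16
```

>>> play_rows:
  series:
    - {"tx": 0.0012, "ty": -0.0018, "tz": 0, "turn": 0.0167}
    - {"tx": 0, "ty": 0, "tz": 0, "turn": 0}

```text
time_s: 17.1
position: [0.5145, -0.2247, 0.2054]
tcp_rot: [[-0.526, 0.851, -0.0], [0.851, 0.526, -0.0], [-0.0, -0.0, -1.0]]
force: [-1.7, 0.1, -5.3]
opening: 0.156
```

```bash
python3 st.py
```

```text
t 17.1 z 0.2054 yaw 211.71 past 67.01 | pos r 0.0989 ang 211.58 | axis [ 0.5983 -0.1729] | F tan -1.0 rad 1.4 z -5.3 | M [-0.18  0.52 -0.01] op 0.156 tilt [-0.0002 -0.0002]
```

>>> play_rows:
  series:
    - {"tx": 0.0012, "ty": -0.0018, "tz": 0, "turn": 0.0167}
    - {"tx": 0, "ty": 0, "tz": 0, "turn": 0}

```text
time_s: 17.3
position: [0.5155, -0.2262, 0.2054]
tcp_rot: [[-0.54, 0.841, -0.0], [0.841, 0.54, -0.0], [-0.0, -0.0, -1.0]]
force: [-2.0, -0.2, -4.9]
opening: 0.16
```

```bash
python3 st.py
```

```text
t 17.3 z 0.2054 yaw 212.71 past 68.01 | pos r 0.0989 ang 212.60 | axis [ 0.5984 -0.1729] | F tan -0.9 rad 1.8 z -4.9 | M [-0.23  0.49 -0.03] op 0.160 tilt [-0.0001 -0.0003]
```

>>> play_rows:
  series:
    - {"tx": 0.0011, "ty": -0.0019, "tz": 0, "turn": 0.0167}
    - {"tx": 0, "ty": 0, "tz": 0, "turn": 0}

```text
time_s: 17.5
position: [0.5164, -0.2276, 0.2054]
tcp_rot: [[-0.555, 0.832, -0.0], [0.832, 0.555, -0.0], [-0.0, -0.0, -1.0]]
force: [-1.2, -0.7, -5.4]
opening: 0.157
```

```bash
python3 st.py
```

```text
t 17.5 z 0.2054 yaw 213.71 past 69.01 | pos r 0.0989 ang 213.60 | axis [ 0.5984 -0.173 ] | F tan -0.1 rad 1.4 z -5.4 | M [-0.28  0.62 -0.06] op 0.157 tilt [-0.     -0.0001]
```

>>> play_rows:
  series:
    - {"tx": 0.0012, "ty": -0.0018, "tz": 0, "turn": 0.0167}
    - {"tx": 0, "ty": 0, "tz": 0, "turn": 0}

```text
time_s: 17.7
position: [0.5174, -0.2291, 0.2054]
tcp_rot: [[-0.57, 0.822, -0.0], [0.822, 0.57, -0.0], [-0.0, -0.0, -1.0]]
force: [-1.7, -0.7, -4.9]
opening: 0.155
```

```bash
python3 st.py;python3 look.py l; python3 - <<'E'
from h import *
import pickle
ps,s=pickle.load(open("l.pkl","rb"))
for p,n,c in zip(ps,("t","s"),((415,210),(395,262))): overlay(p,[],c,66,12,f"pics/l1_{n}.png")
E
```

```text
t 17.7 z 0.2054 yaw 214.72 past 70.02 | pos r 0.0989 ang 214.60 | axis [ 0.5984 -0.173 ] | F tan -0.4 rad 1.8 z -4.9 | M [-0.29  0.58 -0.  ] op 0.155 tilt [-0.     -0.0001]
17.7 [ 0.51740751 -0.22905444  0.20543453] [-1.72664008 -0.74136071 -4.92316881] [-0.28700089  0.57780882 -0.00255686]
214.71780008195677 0.5986178664731222 -0.1727843897797193 0.1871345298295076
```

View pics/l1_s.png

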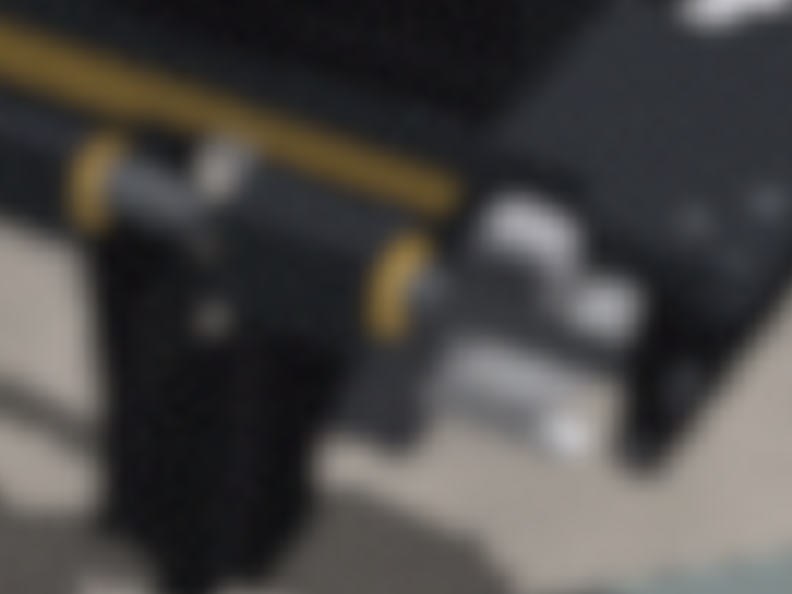

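>>> play_rows:
  series:
    - {"tx": 0.0006, "ty": -0.0009, "tz": 0, "turn": 0.0084}
    - {"tx": 0, "ty": 0, "tz": 0, "turn": 0}

```text
time_s: 18.0
position: [0.5178, -0.2296, 0.2054]
tcp_rot: [[-0.576, 0.817, -0.0], [0.817, 0.576, 0.0], [0.0, -0.0, -1.0]]
force: [-2.0, -0.2, -4.7]
opening: 0.161
```

```bash
python3 st.py
```

```text
t 18.0 z 0.2054 yaw 215.19 past 70.49 | pos r 0.0989 ang 214.98 | axis [ 0.5983 -0.1728] | F tan -0.9 rad 1.8 z -4.7 | M [-0.29  0.57 -0.12] op 0.161 tilt [-0.0002  0.0001]
```

>>> play_rows:
  series:
    - {"tx": 0.0006, "ty": -0.0009, "tz": 0, "turn": 0.0084}
    - {"tx": 0, "ty": 0, "tz": 0, "turn": 0}

```text
time_s: 18.2
position: [0.518, -0.2299, 0.2054]
tcp_rot: [[-0.583, 0.812, -0.001], [0.812, 0.583, 0.001], [0.001, -0.0, -1.0]]
force: [-2.8, 0.5, -2.6]
opening: 0.156
```

```bash
python3 st.py;python3 look.py m; python3 - <<'E'
from h import *
import pickle
A=[]
for k in"iklm":
    ps,s=pickle.load(open(k+".pkl","rb")); overlay(ps[1],[],(403,270),30,13,"pics/tmp.png"); A.append(cv2.imread("pics/tmp.png"))
cv2.imwrite("pics/m4.png",np.vstack([np.hstack(A[:2]),np.hstack(A[2:])]))
E
```

```text
t 18.2 z 0.2054 yaw 215.67 past 70.97 | pos r 0.0989 ang 215.18 | axis [ 0.598  -0.1724] | F tan -2.0 rad 2.0 z -2.6 | M [-0.    0.7  -0.25] op 0.156 tilt [-0.0009  0.0011]
18.2 [ 0.51795836 -0.22987687  0.20542511] [-2.76752719  0.49806587 -2.61539441] [-0.00392311  0.69657018 -0.24994525]
215.67122934311806 0.5982211539098969 -0.17226329242110408 0.1871251100594842
```

View pics/m4.png

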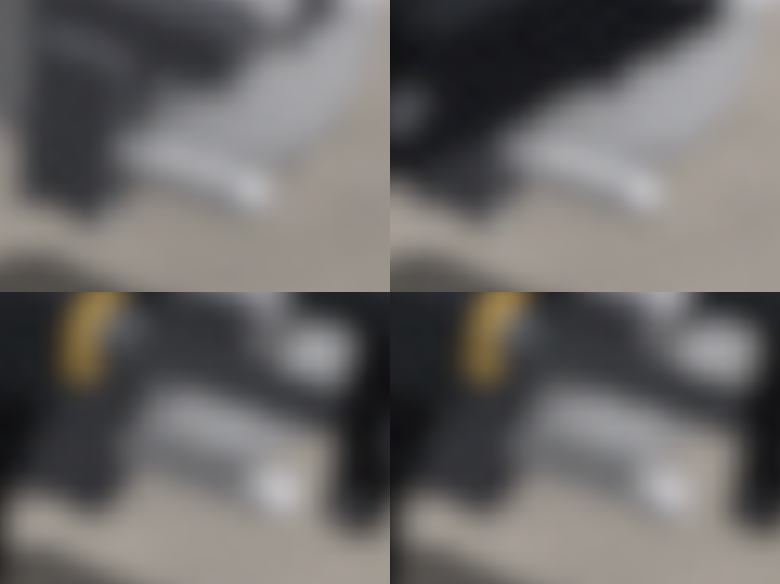

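>>> play_rows:
  series:
    - {"tx": 0, "ty": 0, "tz": -0.001, "turn": 0}
    - {"tx": 0, "ty": 0, "tz": 0, "turn": 0}

```text
time_s: 18.5
position: [0.5181, -0.2298, 0.2048]
tcp_rot: [[-0.583, 0.812, -0.0], [0.812, 0.583, 0.001], [0.001, 0.0, -1.0]]
force: [-3.5, 2.0, -2.1]
opening: 0.161
```

>>> play_rows:
  series:
    - {"tx": 0, "ty": 0, "tz": -0.001, "turn": 0}
    - {"tx": 0, "ty": 0, "tz": 0, "turn": 0}

```text
time_s: 18.7
position: [0.5181, -0.2298, 0.2041]
tcp_rot: [[-0.583, 0.812, -0.0], [0.812, 0.583, 0.001], [0.001, 0.0, -1.0]]
force: [-3.9, 2.3, -0.4]
opening: 0.158
```

```bash
python3 st.py
```

```text
t 18.7 z 0.2041 yaw 215.67 past 70.97 | pos r 0.0987 ang 215.21 | axis [ 0.5982 -0.1724] | F tan -4.2 rad 1.8 z -0.4 | M [ 0.65  0.72 -0.17] op 0.158 tilt [-0.0002  0.001 ]
```

>>> play_rows:
  series:
    - {"tx": 0, "ty": 0, "tz": -0.0007, "turn": 0}
    - {"tx": 0, "ty": 0, "tz": 0, "turn": 0}

```text
time_s: 18.9
position: [0.5182, -0.2298, 0.2036]
tcp_rot: [[-0.583, 0.812, -0.0], [0.812, 0.583, 0.001], [0.001, 0.0, -1.0]]
force: [-4.5, 2.9, 1.5]
opening: 0.162
```

```bash
python3 st.py
```

```text
t 18.9 z 0.2036 yaw 215.68 past 70.98 | pos r 0.0987 ang 215.24 | axis [ 0.5982 -0.1724] | F tan -5.0 rad 2.0 z 1.5 | M [ 0.75  0.65 -0.1 ] op 0.162 tilt [-0.0001  0.0009]
```

>>> play_rows:
  series:
    - {"tx": 0, "ty": 0, "tz": 0, "turn": 0}
    - {"tx": 0, "ty": 0, "tz": 0, "turn": 0}
    - {"tx": 0, "ty": 0, "tz": 0, "turn": 0}
    - {"tx": 0, "ty": 0, "tz": 0, "turn": 0}
    - {"tx": 0, "ty": 0, "tz": 0, "turn": 0}
  gripper: 0.5

```text
time_s: 19.4
position: [0.5189, -0.2308, 0.2036]
tcp_rot: [[-0.583, 0.812, 0.001], [0.812, 0.583, -0.001], [-0.002, 0.001, -1.0]]
force: [-0.1, 0.3, -0.2]
opening: 0.475
```

```bash
python3 st.py;python3 look.py n; python3 - <<'E'
from h import *
import pickle
A=[]
for k in"imn":
    ps,s=pickle.load(open(k+".pkl","rb")); overlay(ps[1],[],(403,270),30,13,"pics/tmp.png"); A.append(cv2.imread("pics/tmp.png"))
ps,s=pickle.load(open("n.pkl","rb")); overlay(ps[1],[],(395,255),60,6.5,"pics/tmp.png"); A.append(cv2.imread("pics/tmp.png")[:A[0].shape[0],:A[0].shape[1]])
cv2.imwrite("pics/n4.png",np.vstack([np.hstack(A[:2]),np.hstack(A[2:])]))
E
```

```text
t 19.4 z 0.2036 yaw 215.69 past 70.99 | pos r 0.0987 ang 215.89 | axis [ 0.5989 -0.1733] | F tan -0.3 rad -0.1 z -0.2 | M [0.11 0.07 0.03] op 0.475 tilt [ 0.0015 -0.0011]
19.4 [ 0.51886141 -0.23075199  0.20356137] [-0.05214161  0.3159524  -0.23916719] [0.1148686  0.07150939 0.03214233]
215.6873571481892 0.599107983227711 -0.17311581930973283 0.18526136628711273
```

View pics/n4.png

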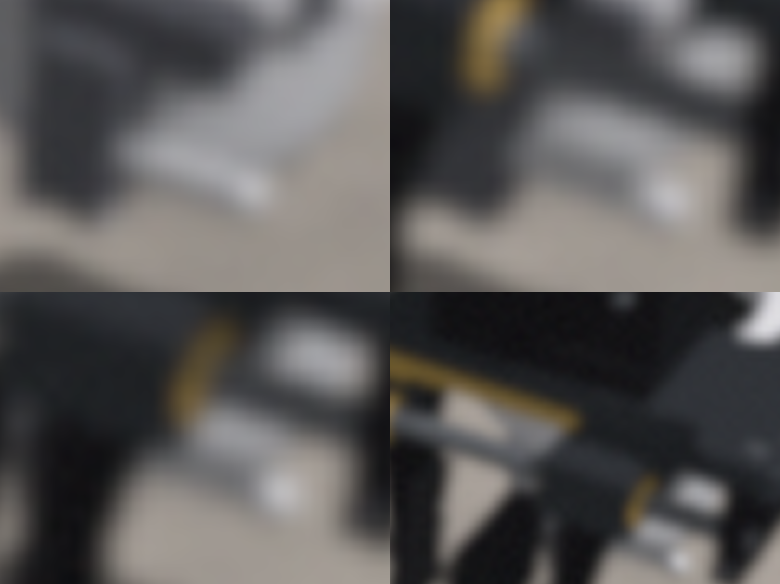

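>>> play_rows:
  series:
    - {"tx": 0, "ty": 0, "tz": 0.005, "turn": 0}
    - {"tx": 0, "ty": 0, "tz": 0.015, "turn": 0}
    - {"tx": 0, "ty": 0, "tz": 0.03, "turn": 0}
    - {"tx": 0, "ty": 0, "tz": 0.04, "turn": 0}
    - {"tx": 0, "ty": 0, "tz": 0.04, "turn": 0}
    - {"tx": 0, "ty": 0, "tz": 0.04, "turn": 0}
    - {"tx": 0, "ty": 0, "tz": 0.02, "turn": 0}

```text
time_s: 20.2
position: [0.5192, -0.2308, 0.3597]
tcp_rot: [[-0.583, 0.812, 0.005], [0.812, 0.583, -0.004], [-0.006, 0.002, -1.0]]
force: [0.8, -0.0, -0.0]
opening: 0.501
```

>>> play_rows:
  series:
    - {"tx": -0.02, "ty": 0.03, "tz": 0.01, "turn": 0}
    - {"tx": -0.03, "ty": 0.05, "tz": 0, "turn": 0}
    - {"tx": -0.03, "ty": 0.05, "tz": 0, "turn": 0}
    - {"tx": -0.02, "ty": 0.05, "tz": 0, "turn": 0}
    - {"tx": -0.01, "ty": 0.05, "tz": 0, "turn": 0}
    - {"tx": 0, "ty": 0.05, "tz": 0, "turn": 0}
    - {"tx": 0, "ty": 0.03, "tz": 0, "turn": 0}
    - {"tx": 0, "ty": 0, "tz": 0, "turn": 0}

```text
time_s: 21.0
position: [0.4295, 0.0202, 0.3644]
tcp_rot: [[-0.587, 0.81, 0.001], [0.81, 0.587, 0.001], [-0.0, 0.001, -1.0]]
force: [0.7, 0.3, -0.3]
opening: 0.503
```

```bash
python3 look.py o; python3 - <<'E'
from h import *
import pickle
ps,s=pickle.load(open("o.pkl","rb"))
for p,n,c in zip(ps,("t","s"),((415,205),(395,255))): overlay(p,[],c,80,10,f"pics/o1_{n}.png"); cv2.imwrite(f"pics/o2_{n}.png",p["pixels"])
E
```

```text
21.0 [0.42953445 0.02018892 0.36435697] [ 0.6795764   0.32559702 -0.28621427] [ 0.04719048  0.01774258 -0.03266939]
215.93204467982713 0.5095341517132675 0.07816725556291719 0.34605697260593304
```

View pics/o1_s.png

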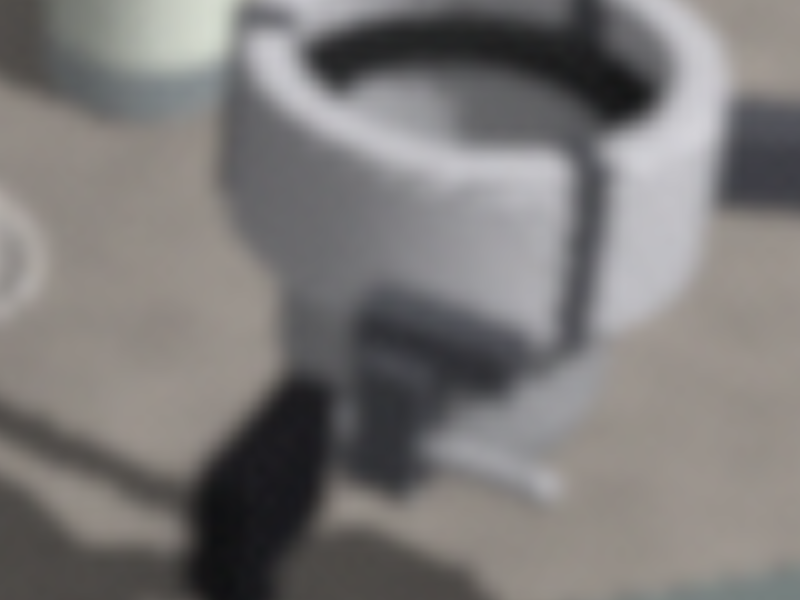

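View pics/o1_t.png

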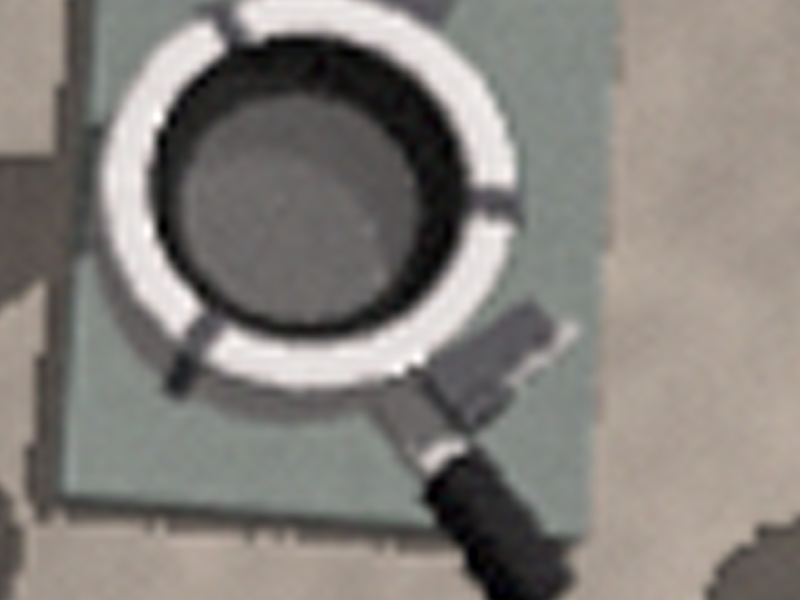

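View pics/o2_s.png

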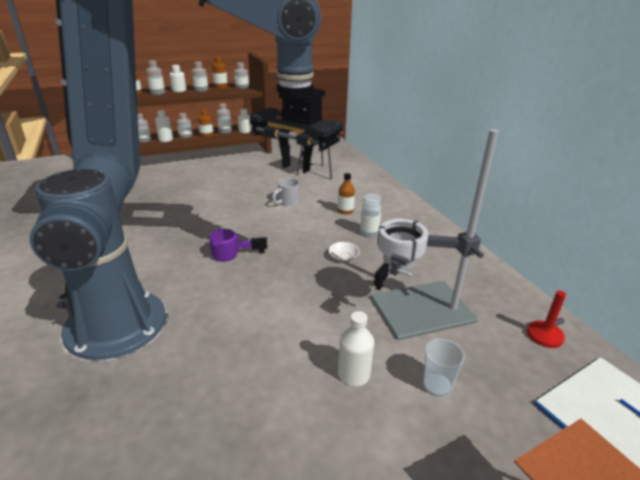

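```bash
python3 - <<'E'
from h import *
import pickle
A=[];G={}
for k in"imno":
    ps,s=pickle.load(open(k+".pkl","rb")); overlay(ps[1],[],(403,270),30,13,"pics/tmp.png"); A.append(cv2.imread("pics/tmp.png"))
    g=ps[1]["pixels"].astype(float).mean(2); G[k]=g; w=g[268:280,402:416]; r=ps[1]["pixels"].astype(float); d=(r[...,2]-r[...,0])[268:280,402:416]
    b=np.maximum(w-150,0); v,u=np.mgrid[268:280,402:416]; bb=cv2.GaussianBlur(w,(0,0),.5); j=np.unravel_index(bb.argmax(),bb.shape); print(k,j[1]+402,j[0]+268,bb.max(), (u*b).sum()/b.sum(),(v*b).sum()/b.sum())
cv2.imwrite("pics/o4.png",np.vstack([np.hstack(A[:2]),np.hstack(A[2:])]))
E
```

```text
i 407 272 175.34562737393023 406.4197976878612 270.9096820809248
m 410 273 182.18939205943664 409.3685837971552 273.9851576994434
n 410 273 181.79081685196968 409.71417910447764 274.65522388059696
o 410 273 167.9994818694691 407.4729520865534 272.0850077279752
```

View pics/o4.png

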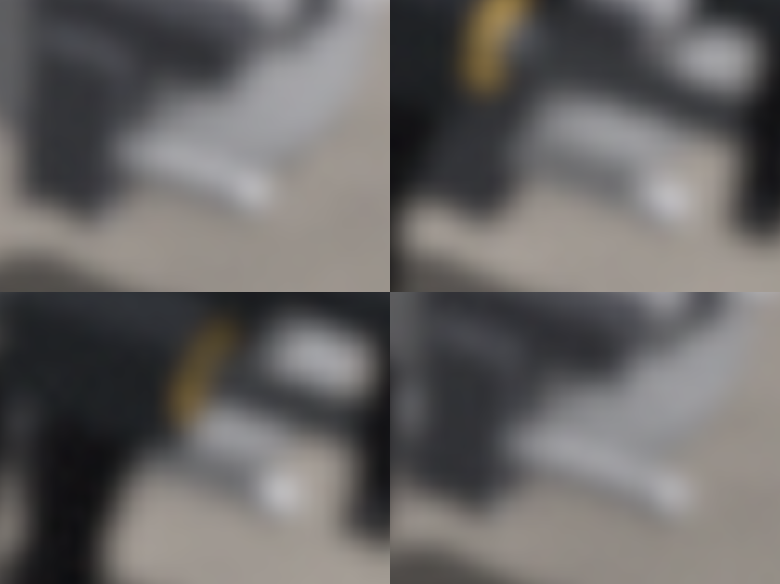

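```bash
python3 - <<'E'
from h import *
import pickle
ps,s=pickle.load(open("o.pkl","rb"));A=[]
for p,c,n in zip(ps,((415,205),(395,262)),"ts"):
    q=dict(p)
    if n=="s":q["cy"]+=.8
    for t in(0,-2): overlay(q,cuppolys(.5988,-.173,.186,215.3,t),c,80,10,"pics/tmp.png");A.append(cv2.imread("pics/tmp.png"))
cv2.imwrite("pics/p.png",cv2.resize(np.vstack([np.hstack(A[:2]),np.hstack(A[2:])]),(800,600),interpolation=cv2.INTER_AREA))
E
```

```text
(no output)
```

View pics/p.png

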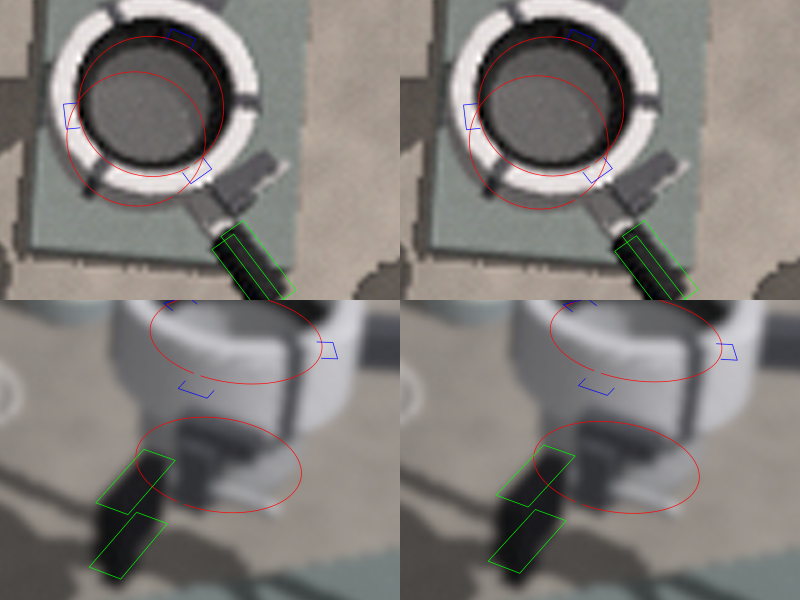

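```bash
python3 -c "
from rig import bot
print(bot.hand_in()); print(bot.read_state()['time_s'])"
```

```text
the job is handed in; nothing more can be done
None
the job is handed in; nothing more can be done
```

The cup is hanging in the collar with its handle against the stop, and I handed the job in about 21 s into the 67 s limit. I gripped it by the handle, raised it through the gaps and swung it about 71° until the neck met the block. I then lowered the lugs onto the ledges, let go and moved the arm clear.

What the last checks showed:
- **Forces:** with one reading per short step, the wrist never read more than about 7 N, including the pressure ring and the cup's weight. Contact at the stop read 2 to 5 N.
- **Pin:** I could not read the pin directly. Its tail had moved about 3 pixels in the side picture, which I take as roughly the full 5 mm. It stayed there after I let go and moved away, so the pin should be home.
- **Hanging on the lugs:** the cup stays up unaided, and the arm touches nothing. In the final side picture the other things look undisturbed.
- **Level:** this is the least certain check. The overlay fits a level cup only to within about 1.5 pixels, and the handle looks up to 1–2° low. The camera fits showed a similar bias earlier, while the cup was still in the gripper. I took it as camera error and did not adjust the cup.

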